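# Fetch the rear drilling template from a crowded hook

### The arm

A 6-joint arm with a two-finger parallel gripper is mounted at the origin on a cart in front of the work surface, level with it; the furniture and walls round the work are solid. World frame = base frame: x ahead of the robot, y to its left, z up, the work surface at z = 0. Lengths are in m, angles in degrees, forces in N, time in s.
With the tool pointing down it reaches from about 0.35 to 0.875 m from the base axis. Payload 4.2 kg.
Tool frame: the origin (TCP) lies between the finger pads; the fingertips stand 8 mm ahead of it and the grasp point (between the pads) lies 11 mm behind it; x points along the fingers, y is the direction in which the jaws open and shut, and the axes are right-handed (so a half turn about x gives the same grasp; the last joint's range is limited). The gripper opens to 87 mm and grips with 3 to 60 N. Pads are 19 mm wide; open, the fingers measure 117 mm over their backs; the gripper's body (75 mm by 190 mm) begins 51 mm behind the grasp point.
Start: joints at [78.873, 22.042, 0.453, 0, -68.411, -14.817], TCP at [0.273, 0.562, 0.192] pointing down, gripper open.
Joint ranges: [-179.83, 179.83], [-69.29, 118.12], [-61.27, 80.66], [-181.25, 117.63], [-171.15, -9.14], [-177.46, 177.46]. Speed limits (degrees/s): [159.86, 159.86, 180, 180, 180, 180].

### API

Orientations are given as a 3x3 rotation matrix whose columns are the frame's x, y, z axes.
In Python, from station import r gives the robot as it stands. The module is installed in compiled form; this text tells all that it offers.
- The arm moves only by the tool move_arm, never from a script. Its argument "increments" is one flat list of numbers, 7 for each row, row after row: the turn, a rotation vector about the tool's x, y, z in degrees, then the shift along the tool's x, y, z in m, then the finger opening in m, from 0 to 0.087. A call has 1 to 12 rows; each row is the pose to reach, as a shift and turn from the pose commanded when the call began, along the tool's axes at that moment; what a row does not reach only later rows make up. A row lasts 1/12 s, in which the tool goes at most 41.7 mm and 7.16 degrees, less where a joint would pass 70% of its speed; a pose out of reach is approached as far as the arm can. A call with a gripper value outside its range is refused whole. The fingers move at their own pace and stop on an object; the grip force is fixed at half the most. Time passes only in rows, so rows that repeat a pose let the fingers close. It gives the time, the measured TCP pose, the force and the opening at its end, in the units of the state.
- r.sense(): the state, without advancing time (a new reading comes with each control period).
- r.capture(name): name is "scene" or "top"; returns the picture (400x640x3 uint8, red, green, blue); there is no depth.
- r.calibration(name): a dict with "fx", "fy", "cx", "cy" (pixels), "D" ([k1, k2, p1, p2, k3] as OpenCV has them; the pictures are not rectified), "rvec" (rotation vector, rad) and "tvec" (3), from world to camera coordinates, as OpenCV has them. Camera axes: x right, y down, z forward; pixel columns grow to the right and rows downward; lengths in m; the calibration is good to about 2 mm. A picture is of the moment at which its call begins. calibration takes no time and is no camera call.
- r.finish_job(): hands the job in, once; it reports no verdict.
The state is a dict: "time_s": time; "joints": joint angles; "joint_velocities": joint speeds; "effort": joint torques, N m; "tcp_pos": TCP position; "ee_rot": TCP orientation; "wrist_force": force on the tool from outside, world axes, zero at the start; "moment": the same for the moment, N m; "gripper_width": opening from 0.0 (shut) to 1.0 (fully open).
Only numpy, scipy, OpenCV 4.12 (cv2) and the standard library are available. Lean on these libraries where they do the work, as an engineer would, in place of code of your own. Each camera call takes 0.05 s, during which the arm holds its last target.

### The job

The wide drilling template hangs at the back of the crowded hook: first move the two narrow templates in front of it onto the spare hook and leave them hanging there. Then push the wide one forward along its arm from behind, without gripping it, about 5 cm away from the post so that there is finger room; only then lift it over the upturned end and lower it upright, hole for hanging at the top, into the middle of the grooved block, pressing it fully home past the spring. Do not drop any template, and leave the wax tin, the clamp and the mug where they are.

Things in the scene. Friction and masses are not known exactly. Their poses are not given: they have to be found in the camera images.
- rack_full: Crowded hook: dark wooden stand, fixed. Origin on the bench under it; +x from the hook's open end to its post, z up. Foot 105x110x18 (x -20 to 85). Post: board 18 thick (x 66 to 84), 60 wide in y, top z 236. At the start three templates hang on its arm, centres 33 to 39 apart, the wide one at the post, plates square to the arm.
- rack_full_arm (a point): Middle of the top face of its flat steel arm, z 220 above the bench. The arm runs along the stand's x at y 0, 12 wide, 10 high, x 66 (post) to x -60, where an upturned end stop stands (8 thick, 12 wide, top z 234, 14 above the arm). The point is at stand x 3, 63 from post and stop each.
- rack_spare: Spare hook: identical stand with the same origin, axes and sizes, empty at the start. The two stands may stand either way round, left or right.
- rack_spare_arm (a point): The same point on the spare hook's arm. To pass the stop, a template must be raised by 14 to 30, best 22, over its hanging height.
- template_wide: Wide plywood template: plate 12 thick, 120 wide, 146 high, 0.15 to 0.28 kg. Origin mid-thickness at the upper edge of its hanging slot, which bears on the arm; x normal (to the post), y across, z up. Top edge z 36, so the solid strip over the slot is 36 high. Slot 30 wide, z 0 to -40; round hole of 45 below; lower edge z -110. Hanging, origin is at arm-top height.
- template_a: Narrow plywood template with a round hole of 28: plate 12 thick, 60 wide, 127 high, 0.08 to 0.16 kg, upper edge at z = 36, lower edge at z = -91. Same hanging slot, origin and axes as the wide one. One of the two narrow ones in front of the wide one.
- template_b: Narrow plywood template with a round hole of 34: plate 12 thick, 60 wide, 133 high, 0.08 to 0.16 kg, upper edge at z = 36, lower edge at z = -97. Same hanging slot, origin and axes. The other narrow one; either may be frontmost.
- block: Grooved block of light wood, 56x140x60 high, fixed. Origin under its centre. Groove along y at x 0: 16 wide, floor z 15 (45 deep), mouth chamfered to 28 wide. A sloped steel spring leaf, 60 long, on the +x side narrows it to 9.5 below z 39: a template sticks there, some 15 to 22 short of the floor, until pressed down with about 6 to 15 N. Fully home, the wide template's origin is at z 125.
- wax_tin: Bystander: round brass-coloured tin, 67 across, 36 high, origin under its centre.
- c_clamp: Bystander: dark green G-clamp lying on its side, 88 x 110 x 20, origin under its centre.
- enamel_mug: Bystander: white enamel mug, 82 across with handle 109, 74 high, origin under its centre.

How it is judged:
By the outcome, as a careful person would: the job done as asked, in the order asked, and still so for the second after the job is handed in, with the robot touching nothing.
It also fails if it takes over 72 s, if anything falls off the work surface, if the arm or the gripper's body presses on something with over 40 N, if the wrist force passes 120 N, or if a joint passes its speed limit or range.

## Working session

There is one attempt and no reset: what is moved stays moved. The work goes in short steps, Python scripts to look and compute and a tool call to move; the robot and the scene stay as the last step left them, time stands still between calls to the robot, and variables do not carry over. Pictures are saved under pics/ and viewed, and the job is handed in when it is done.

Besides the shell and the picture viewer there is one more tool, called by a JSON object that holds its "fn" and its "kwargs". move_arm: Moves the arm, as the interface text tells. Its arguments: {"type":"object","properties":{"increments":{"type":"array","items":{"type":"number"}}},"required":["increments"]}

```bash
mkdir -p pics; ls; python3 - <<'E'
from station import r
import cv2
for n in("scene","top"):
    im=r.capture(n); cv2.imwrite(f"pics/{n}0.png",im[:,:,::-1]); c=r.calibration(n); print(n,c)
s=r.sense(); print(s)
E
```

```text
pics
scene {'fx': 367.6158851054701, 'fy': 367.6158851054701, 'cx': 316.6039342927405, 'cy': 199.85553098176828, 'D': array([-0.03532325,  0.        ,  0.        ,  0.        ,  0.        ]), 'rvec': array([ 2.36146188, -0.70673935,  0.28127438]), 'tvec': array([-0.28468593,  0.45371635,  0.85386012])}
top {'fx': 423.73872801564363, 'fy': 423.73872801564363, 'cx': 319.0786398714002, 'cy': 202.29797364409976, 'D': array([-0.08568795,  0.        ,  0.        ,  0.        ,  0.        ]), 'rvec': array([ 2.19222328, -2.22272913,  0.05919573]), 'tvec': array([0.22004122, 0.49597602, 1.40813365])}
{'time_s': 0.1, 'joints': array([ 7.88747734e+01,  2.20866425e+01,  3.87406208e-01, -2.31089592e-02,
       -6.84130038e+01, -1.48171749e+01]), 'joint_velocities': array([ 0.06385441, -0.06463307,  0.221617  ,  0.06090418,  0.07909662,
        0.01964202]), 'effort': array([ 4.99076632e-04, -3.91688383e+01,  1.87934572e+01,  4.23191428e+00,
        1.34518815e-02, -7.85612019e-05]), 'tcp_pos': array([0.27314646, 0.56148008, 0.19107038]), 'ee_rot': array([[-7.45973514e-04, -4.37600403e-01, -8.99169245e-01],
       [-1.84975177e-03, -8.99167353e-01,  4.37601017e-01],
       [-9.99998011e-01,  1.98967867e-03, -1.38697088e-04]]), 'wrist_force': array([-0.27559671, -0.84157744, -0.28111151]), 'moment': array([ 0.0089103 , -0.0073673 ,  0.02771486]), 'gripper_width': 0.9988335768757675}
```

View pics/scene0.png

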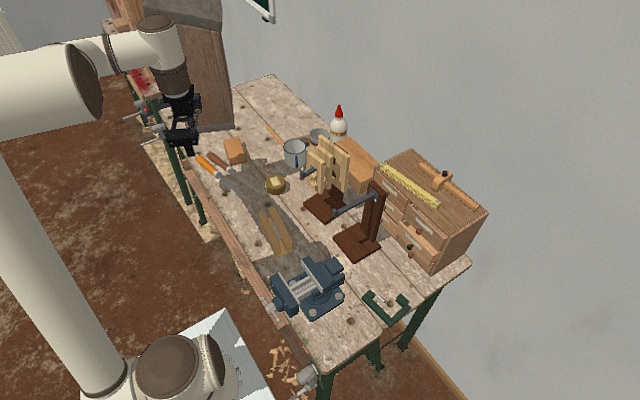

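View pics/top0.png

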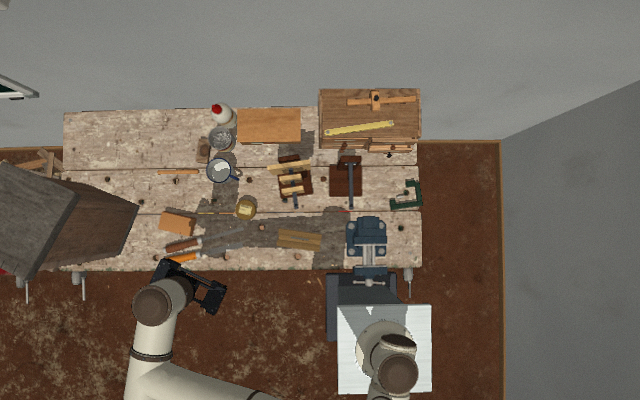

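```bash
python3 - <<'E'
import cv2
a=cv2.imread("pics/scene0.png")[110:280,220:400]; cv2.imwrite("pics/s0z.png",cv2.resize(a,None,fx=3.5,fy=3.5,interpolation=cv2.INTER_CUBIC))
a=cv2.imread("pics/top0.png")[140:270,190:440]; cv2.imwrite("pics/t0z.png",cv2.resize(a,None,fx=3.2,fy=3.2,interpolation=cv2.INTER_CUBIC))
E
```

```text
(no output)
```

View pics/s0z.png

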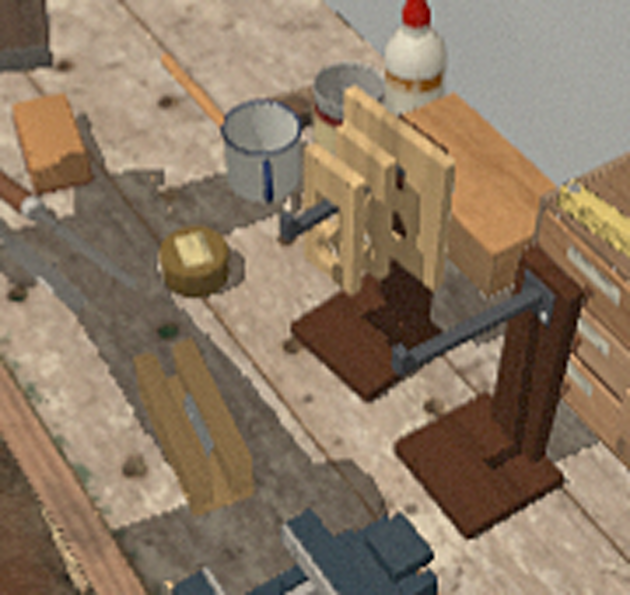

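View pics/t0z.png

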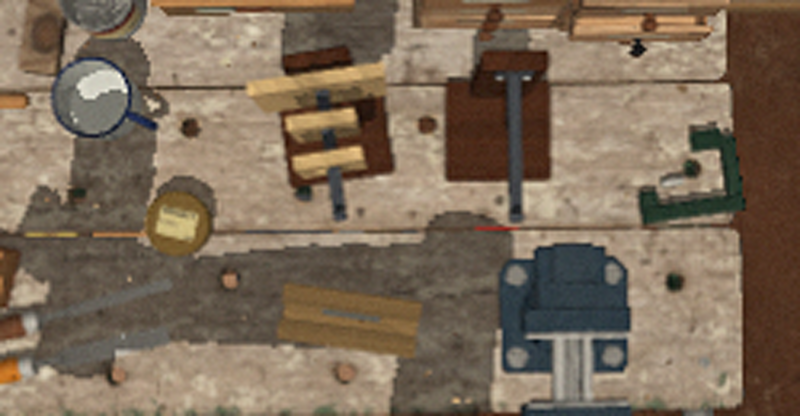

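```bash
cat > h.py <<'E'
import cv2,numpy as np
from station import r
def ray(n,px):
    c=r.calibration(n);K=np.array([[c['fx'],0,c['cx']],[0,c['fy'],c['cy']],[0,0,1]])
    u=cv2.undistortPoints(np.array(px,float).reshape(-1,1,2),K,c['D']).reshape(-1,2)
    R=cv2.Rodrigues(c['rvec'])[0];o=-R.T@c['tvec'];d=np.c_[u,np.ones(len(u))]@R
    return o,d
def onz(n,px,z):
    o,d=ray(n,px); return o+d*((z-o[2])/d[:,2])[:,None]
def proj(n,P):
    c=r.calibration(n);K=np.array([[c['fx'],0,c['cx']],[0,c['fy'],c['cy']],[0,0,1]])
    return cv2.projectPoints(np.array(P,float).reshape(-1,1,3),c['rvec'],c['tvec'],K,c['D'])[0].reshape(-1,2)
def crop(src,x0,y0,x1,y1,f,out):
    a=cv2.imread(src)[y0:y1,x0:x1]; a=cv2.resize(a,None,fx=f,fy=f,interpolation=cv2.INTER_CUBIC)
    for x in range((x0+9)//10*10,x1,10): cv2.line(a,(int((x-x0)*f),0),(int((x-x0)*f),6 if x%50 else 14),(0,0,255),1); 
    for y in range((y0+9)//10*10,y1,10): cv2.line(a,(0,int((y-y0)*f)),(6 if y%50 else 14,int((y-y0)*f)),(0,0,255),1)
    cv2.imwrite(out,a)
E
python3 - <<'E'
from h import *
crop("pics/top0.png",260,150,365,225,7.6,"pics/t0a.png")
crop("pics/top0.png",270,220,330,260,12,"pics/t0b.png")
crop("pics/scene0.png",295,130,395,215,7,"pics/s0a.png")
E
```

```text
(no output)
```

View pics/t0a.png

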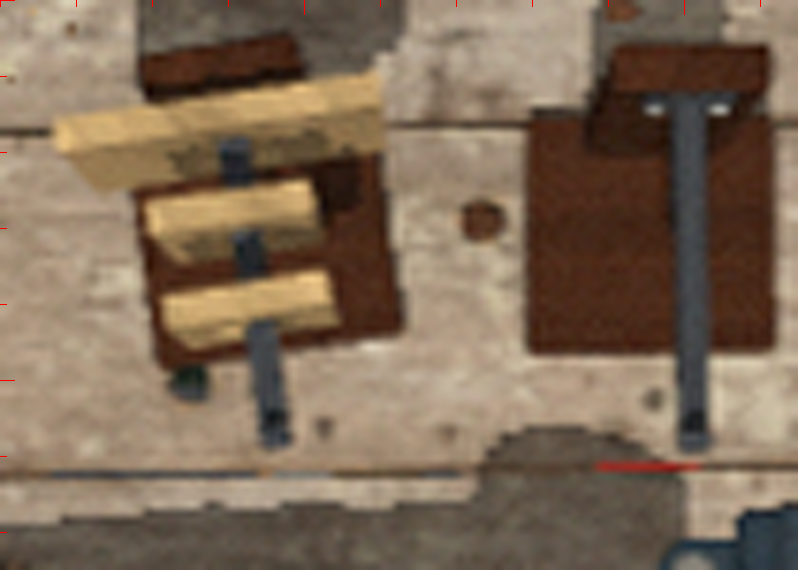

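View pics/t0b.png

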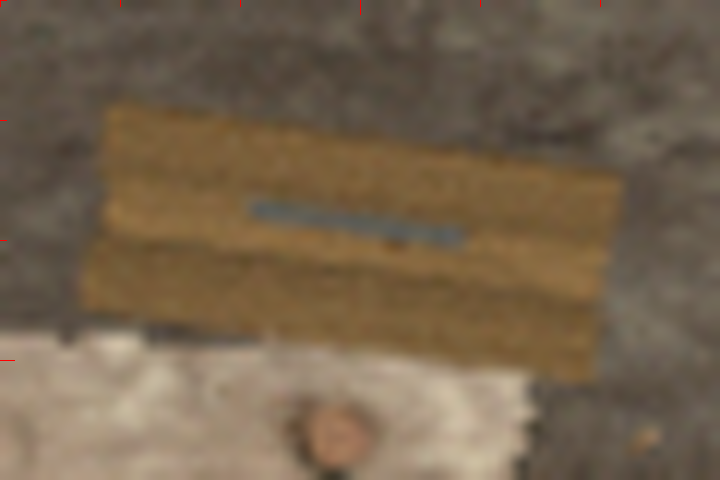

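View pics/s0a.png

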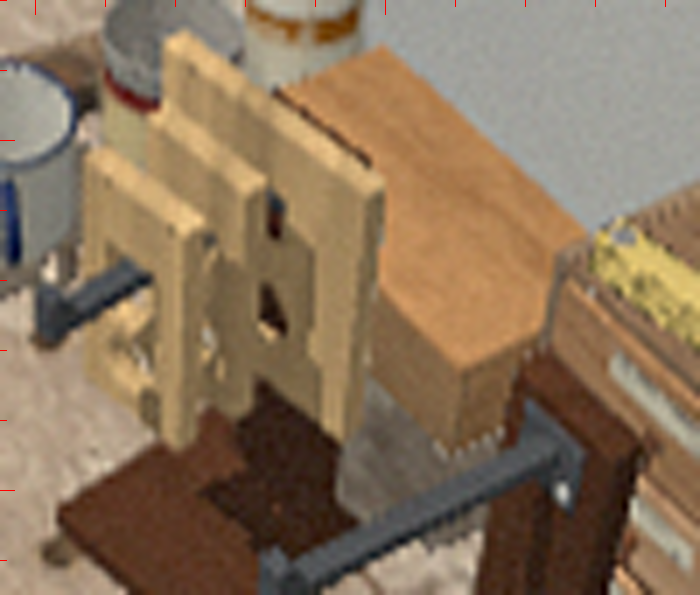

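```bash
python3 - <<'E'
from h import *
np.set_printoptions(precision=4,suppress=True)
print('cam',ray("top",[[0,0]])[0],ray("scene",[[0,0]])[0])
A=lambda L:np.array(L,float)/7.6+[260,150]
B=lambda L:np.array(L,float)/12+[270,220]
def S(L): return np.array(L,float)/7+[295,130]
for n,L in dict(wide=[(55,122),(378,70),(383,105),(62,152)],mid=[(145,200),(312,180),(318,207),(150,230)],front=[(163,296),(328,270),(334,297),(168,322)]).items():
    p=onz("top",A(L),.256);print(n,p[:,:2].tolist(),p.mean(0)[:2], np.degrees(np.arctan2(*(p[1]-p[0]+p[2]-p[3])[:2])), np.linalg.norm(p[1]-p[0]),np.linalg.norm(p[2]-p[1]))
print('spare stop',onz("top",A([(693,420)]),.234),'arm',onz("top",A([(692,98),(690,250),(693,400)]),.22))
print('spare foot',onz("top",A([(528,350),(775,352),(530,110)]),.018),'post',onz("top",A([(617,45),(770,45),(770,97),(610,93)]),.236))
print('full stop',onz("top",A([(272,418)]),.234),'arm',onz("top",A([(235,165),(250,255),(262,340),(268,390)]),.22))
p=onz("top",B([(107,104),(622,178),(592,380),(82,305)]),.06);print('block',p,p.mean(0),[np.linalg.norm(p[i]-p[i-1]) for i in range(4)])
print('leaf',onz("top",B([(250,209),(463,238)]),.05))
# scene cross-check
print('scene wide top fr-right corner z.256',onz("scene",S([(385,185),(200,230),(265,185),(180,35),(163,50)]),.256))
print('scene full stop',onz("scene",S([(50,300)]),.234),onz("scene",S([(275,570)]),.234))
E
```

```text
cam [0.442  0.2324 1.424 ] [ 0.1112 -0.315   0.951 ]
wide [[0.5914080664889954, 0.35868560269162364], [0.6088920249272258, 0.24074018454380597], [0.5960264606916429, 0.23908260712416587], [0.5803854188242035, 0.3562153774897144]] [0.5942 0.2987] 171.97922740322502 0.11923426715811745 0.012971904486312389
mid [[0.5624130255869505, 0.3261310524813211], [0.568902817413163, 0.265280192725334], [0.5590082355068703, 0.2632149855495191], [0.551434639566194, 0.32441444130315833]] [0.5604 0.2948] 173.42701570341688 0.06119595191669453 0.01010781043447944
front [[0.5273108993656226, 0.31992241756615014], [0.5359748325811488, 0.25985871828389856], [0.526109062045563, 0.25780032148471854], [0.517821876056068, 0.3182013982014309]] [0.5268 0.2889] 171.99025270908345 0.06068535004621665 0.010078215399747483
spare stop [[0.4803 0.126  0.234 ]] arm [[0.602  0.123  0.22  ]
 [0.5446 0.1248 0.22  ]
 [0.4883 0.1246 0.22  ]]
spare foot [[0.5189 0.1784 0.018 ]
 [0.5166 0.0702 0.018 ]
 [0.6244 0.176  0.018 ]] post [[0.62   0.152  0.236 ]
 [0.6194 0.095  0.236 ]
 [0.6    0.0954 0.236 ]
 [0.6021 0.1549 0.236 ]]
full stop [[0.4832 0.2818 0.234 ]] arm [[0.5789 0.2951 0.22  ]
 [0.5449 0.2899 0.22  ]
 [0.5129 0.2857 0.22  ]
 [0.4942 0.2837 0.22  ]]
block [[0.4139 0.3441 0.06  ]
 [0.3921 0.2065 0.06  ]
 [0.3383 0.2153 0.06  ]
 [0.3602 0.3514 0.06  ]] [0.3761 0.2793 0.06  ] [np.float64(0.054130385413818975), np.float64(0.139334234785553), np.float64(0.0545814081280735), np.float64(0.13790695663951266)]
leaf [[0.3848 0.3067 0.05  ]
 [0.3762 0.2494 0.05  ]]
scene wide top fr-right corner z.256 [[0.6082 0.2418 0.256 ]
 [0.5328 0.2602 0.256 ]
 [0.5684 0.2672 0.256 ]
 [0.5909 0.3597 0.256 ]
 [0.5796 0.3556 0.256 ]]
scene full stop [[0.4754 0.2779 0.234 ]] [[0.4715 0.1223 0.234 ]]
```

```bash
python3 - <<'E'
from h import *
crop("pics/top0.png",315,80,430,165,6.9,"pics/t0c.png")
crop("pics/top0.png",335,205,400,270,9,"pics/t0d.png")
crop("pics/scene0.png",260,140,500,325,3.3,"pics/s0c.png")
E
```

```text
(no output)
```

View pics/t0c.png

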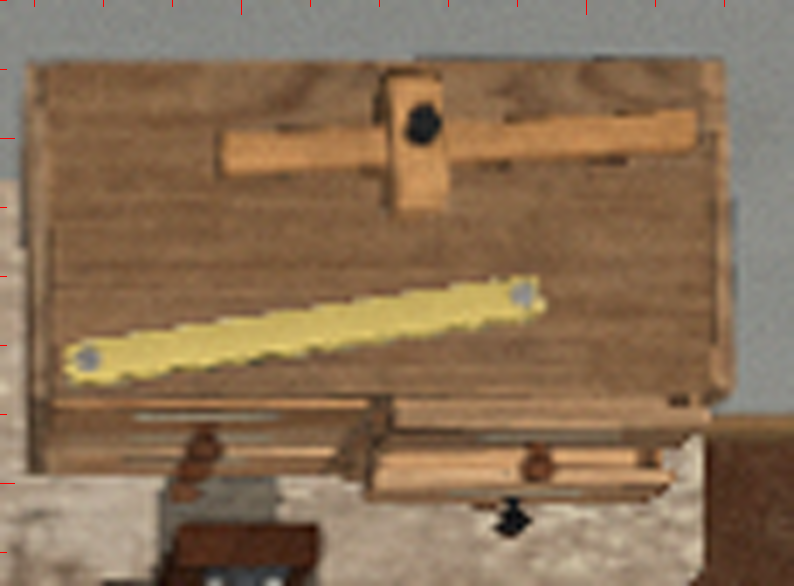

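View pics/t0d.png

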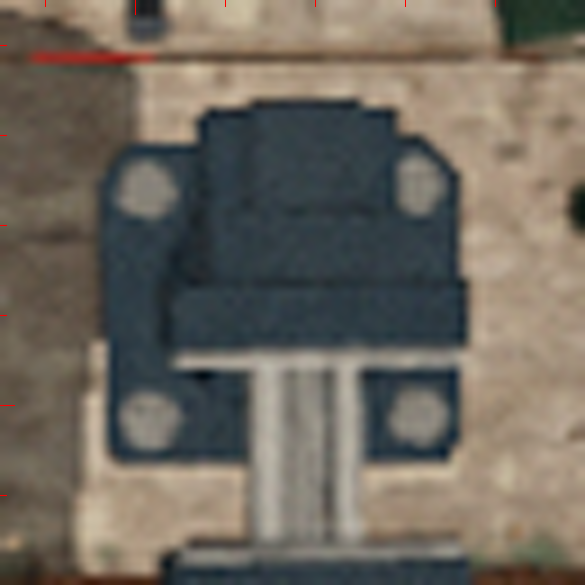

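View pics/s0c.png

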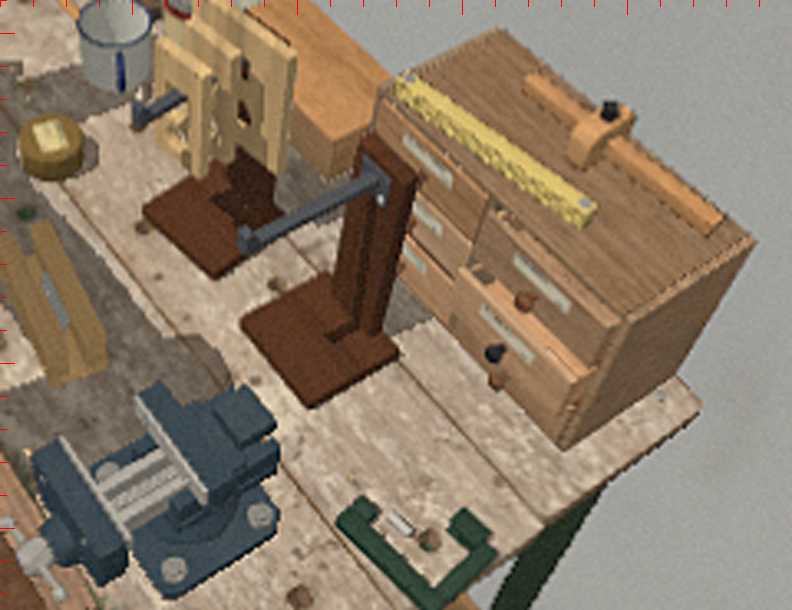

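```bash
cat >> h.py <<'E'
def tri(pt,ps):
    o1,d1=ray("top",[pt]);o2,d2=ray("scene",[ps]);d1=d1[0];d2=d2[0]
    t=np.linalg.lstsq(np.c_[d1,-d2],o2-o1,rcond=None)[0]
    a,b=o1+t[0]*d1,o2+t[1]*d2
    return (a+b)/2,np.linalg.norm(a-b)
E
python3 - <<'E'
from h import *
np.set_printoptions(precision=4,suppress=True)
C=lambda x,y:(260+x/3.3,140+y/3.3)
print('cab',tri((315+40/6.9,80+402/6.9),C(380,97)))
print('knob',tri((315+512/6.9,80+520/6.9),C(492,355)))
print('visejaw L',tri((335+172/9,205+352/9),C(138,397)))
print('visejaw R',tri((335+466/9,205+352/9),C(208,500)))
print('vise anvil',tri((335+250/9,205+105/9),C(240,390)))
print('stop full',tri((260+273/7.6,150+425/7.6),(295+50/7,130+298/7)))
E
```

```text
cab (array([0.6794, 0.2076, 0.1958]), np.float64(0.0013818698879208568))
knob (array([ 0.6409, -0.0096,  0.0965]), np.float64(0.000875469579897463))
visejaw L (array([0.3647, 0.1081, 0.1172]), np.float64(0.0013702439398425514))
visejaw R (array([0.3626, 0.0064, 0.1139]), np.float64(0.0008226474069025024))
vise anvil (array([0.4469, 0.0786, 0.0943]), np.float64(0.003656572488896978))
stop full (array([0.4796, 0.2823, 0.229 ]), np.float64(0.0026224697915877932))
```

```bash
cat >> h.py <<'E'
def plan(pos,yaw=None,s=None):
    s=s or r.sense();R=s['ee_rot'];d=R.T@(np.array(pos)-s['tcp_pos'])
    y0=np.degrees(np.arctan2(R[1,1],R[0,1]))
    dy=0 if yaw is None else -(yaw-y0)
    print('turn x %.2f shift %s  (yaw now %.2f)'%((dy+180)%360-180,np.round(d,4).tolist(),y0))
def st():
    s=r.sense();R=s['ee_rot']
    print('t %.2f tcp %s f %s m %s w %.1fmm yaw %.2f tilt %s j %s'%(s['time_s'],np.round(s['tcp_pos'],4),np.round(s['wrist_force'],1),np.round(s['moment'],2),s['gripper_width']*87,np.degrees(np.arctan2(R[1,1],R[0,1])),np.round(R[:2,0],4),np.round(s['joints'],0)))
E
python3 -c "
from h import *
st();plan((.527,.289,.345),-81.8)"
```

```text
t 0.10 tcp [0.2731 0.5615 0.1911] f [-0.3 -0.8 -0.3] m [ 0.01 -0.01  0.03] w 86.9mm yaw -115.95 tilt [-0.0007 -0.0018] j [ 79.  22.   0.  -0. -68. -15.]
turn x -34.15 shift [-0.1536, 0.1342, -0.3475]  (yaw now -115.95)
```

{"fn": "move_arm", "kwargs": {"increments": [0,0,0,-0.12,0,0,0.087,0,0,0,-0.12,0,0,0.087,-34.2,0,0,-0.154,0.134,-0.3475,0.087,-34.2,0,0,-0.154,0.134,-0.3475,0.087,-34.2,0,0,-0.154,0.134,-0.3475,0.087,-34.2,0,0,-0.154,0.134,-0.3475,0.087,-34.2,0,0,-0.154,0.134,-0.3475,0.087,-34.2,0,0,-0.154,0.134,-0.3475,0.087,-34.2,0,0,-0.154,0.134,-0.3475,0.087,-34.2,0,0,-0.154,0.134,-0.3475,0.087,-34.2,0,0,-0.154,0.134,-0.3475,0.087,-34.2,0,0,-0.154,0.134,-0.3475,0.087]}}

```text
time_s: 1.1
tcp_pos: [0.5306, 0.2854, 0.3469]
ee_rot: [[0.002, 0.138, -0.99], [-0.001, -0.99, -0.138], [-1.0, 0.001, -0.002]]
wrist_force: [-0.7, 0.6, 0.2]
gripper_width: 1.001
```

```bash
python3 -c "
from h import *
cv2.imwrite('pics/t1.png',r.capture('top')[:,:,::-1]);cv2.imwrite('pics/s1.png',r.capture('scene')[:,:,::-1])
st();plan((.527,.289,.221),-81.8)
crop('pics/s1.png',280,80,380,190,5,'pics/s1a.png')"
```

```text
t 1.20 tcp [0.5283 0.2879 0.3456] f [0.6 0.2 0.8] m [-0.05  0.04  0.01] w 87.2mm yaw -81.96 tilt [-0.0006 -0.0001] j [ 44.  16.  14.  -0. -87.  54.]
turn x -0.16 shift [0.1246, -0.0012, 0.0011]  (yaw now -81.96)
```

View pics/s1a.png

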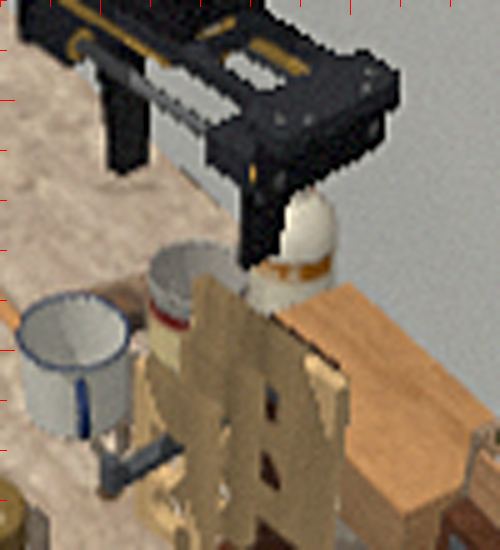

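{"fn": "move_arm", "kwargs": {"increments": [0,0,0,0.04,-0.001,0.001,0.087,0,0,0,0.08,-0.001,0.001,0.087,0,0,0,0.105,-0.001,0.001,0.087,0,0,0,0.125,-0.001,0.001,0.087,0,0,0,0.125,-0.001,0.001,0.087,0,0,0,0.125,-0.001,0.001,0.057,0,0,0,0.125,-0.001,0.001,0.057,0,0,0,0.125,-0.001,0.001,0.057,0,0,0,0.125,-0.001,0.001,0.057,0,0,0,0.125,-0.001,0.001,0.057]}}

```text
time_s: 2.03
tcp_pos: [0.5265, 0.2908, 0.2224]
ee_rot: [[0.002, 0.144, -0.99], [0.002, -0.99, -0.144], [-1.0, -0.001, -0.002]]
wrist_force: [-0.2, 1.4, 0.6]
gripper_width: 0.716
```

{"fn": "move_arm", "kwargs": {"increments": [0,0,0,0,0,0,0.04,0,0,0,0,0,0,0.04,0,0,0,0,0,0,0.04,0,0,0,0,0,0,0.04]}}

```text
time_s: 2.37
tcp_pos: [0.5267, 0.2909, 0.2221]
ee_rot: [[0.002, 0.144, -0.99], [0.002, -0.99, -0.144], [-1.0, -0.001, -0.002]]
wrist_force: [-1.1, 1.3, 4.4]
gripper_width: 0.676
```

```bash
python3 -c "
from h import *
cv2.imwrite('pics/s2.png',r.capture('scene')[:,:,::-1])
st()
crop('pics/s2.png',280,90,380,200,5,'pics/s2a.png')"
```

```text
t 2.42 tcp [0.5267 0.2909 0.2221] f [-0.4  1.2  5.2] m [0.51 0.13 0.  ] w 58.8mm yaw -81.73 tilt [0.002  0.0016] j [ 44.  19.  -0.   0. -71.  54.]
```

View pics/s2a.png

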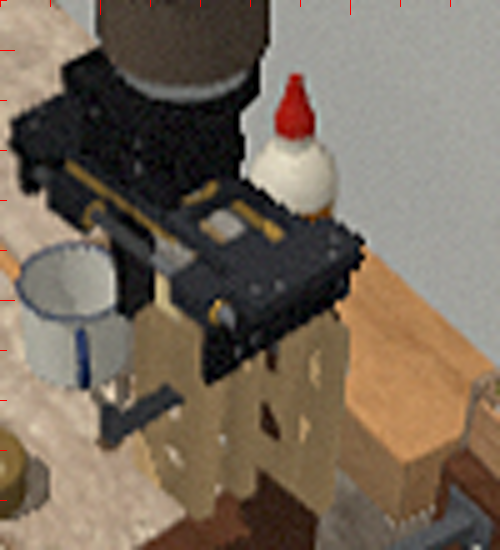

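{"fn": "move_arm", "kwargs": {"increments": [0,0,0,-0.012,0,0,0.04,0,0,0,-0.023,0,0,0.04,0,0,0,-0.023,0,0,0.04,0,0,0,-0.023,0,0,0.04]}}

```text
time_s: 2.75
tcp_pos: [0.5261, 0.2903, 0.2441]
ee_rot: [[0.0, 0.143, -0.99], [0.0, -0.99, -0.143], [-1.0, -0.0, -0.0]]
wrist_force: [0.3, -0.7, -0.9]
gripper_width: 0.678
```

```bash
python3 -c "
from h import *
cv2.imwrite('pics/s3.png',r.capture('scene')[:,:,::-1]);cv2.imwrite('pics/t3.png',r.capture('top')[:,:,::-1])
st()
crop('pics/s3.png',280,90,380,200,5,'pics/s3a.png')
crop('pics/t3.png',260,120,380,225,6,'pics/t3a.png')"
```

```text
t 2.85 tcp [0.5256 0.2899 0.2431] f [ 0.2  0.5 -0.5] m [-0.06  0.03 -0.01] w 58.7mm yaw -81.76 tilt [-0.0017 -0.0009] j [ 44.  18.   2.  -0. -74.  54.]
```

View pics/s3a.png

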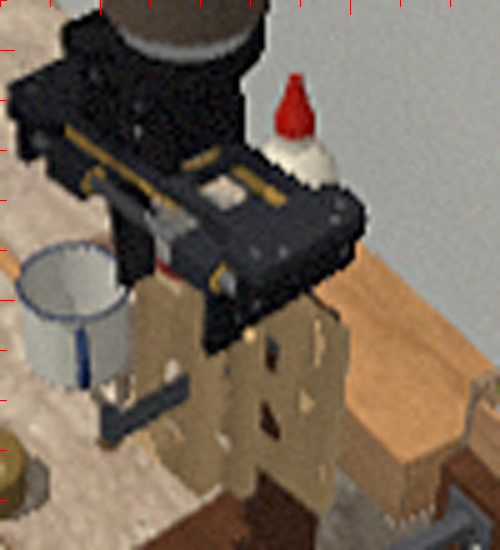

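View pics/t3a.png

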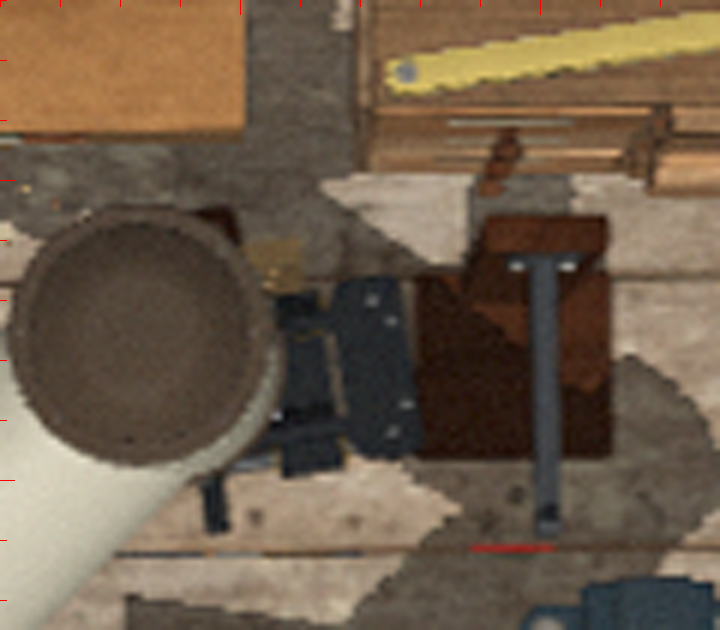

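{"fn": "move_arm", "kwargs": {"increments": [0,0,0,0,0,0.02,0.04,0,0,0,0,0,0.045,0.04,0,0,0,0,0,0.07,0.04,0,0,0,0,0,0.088,0.04,0,0,0,0,0,0.088,0.04]}}

```text
time_s: 3.27
tcp_pos: [0.4359, 0.2764, 0.2438]
ee_rot: [[-0.002, 0.145, -0.989], [-0.001, -0.989, -0.145], [-1.0, 0.001, 0.002]]
wrist_force: [-0.4, -0.1, -0.6]
gripper_width: 0.675
```

```bash
python3 -c "
from h import *
st();plan((.441,.1264,.2435),-91.2)
cv2.imwrite('pics/s4.png',r.capture('scene')[:,:,::-1])
crop('pics/s4.png',240,90,400,210,5,'pics/s4a.png')"
```

```text
t 3.27 tcp [0.4359 0.2764 0.2438] f [-0.4 -0.1 -0.6] m [-0.07 -0.   -0.02] w 58.7mm yaw -81.67 tilt [-0.0022 -0.0009] j [ 50.   9.  -9.  -0. -71.  48.]
turn x 9.53 shift [0.0004, 0.1492, 0.0167]  (yaw now -81.67)
```

View pics/s4a.png

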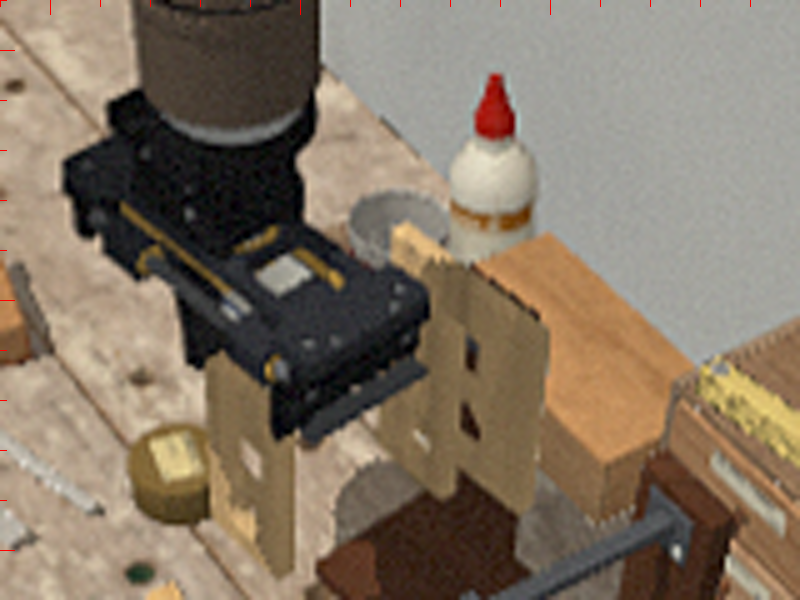

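{"fn": "move_arm", "kwargs": {"increments": [0,0,0,-0.01,0.04,0.01,0.04,5,0,0,-0.01,0.08,0.017,0.04,9.5,0,0,-0.01,0.115,0.017,0.04,9.5,0,0,0,0.14,0.017,0.04,9.5,0,0,0,0.149,0.017,0.04,9.5,0,0,0,0.149,0.017,0.04,9.5,0,0,0,0.149,0.017,0.04]}}

```text
time_s: 3.9
tcp_pos: [0.4443, 0.1279, 0.244]
ee_rot: [[0.0, -0.023, -1.0], [-0.0, -1.0, 0.023], [-1.0, 0.0, -0.0]]
wrist_force: [0.2, 0.2, -1.2]
gripper_width: 0.674
```

```bash
python3 -c "
from h import *
cv2.imwrite('pics/s5.png',r.capture('scene')[:,:,::-1]);cv2.imwrite('pics/t5.png',r.capture('top')[:,:,::-1])
st();plan((.566,.1238,.2435),-91.2)
crop('pics/s5.png',270,130,400,240,6,'pics/s5a.png')
crop('pics/t5.png',300,130,420,225,6,'pics/t5a.png')"
```

```text
t 4.00 tcp [0.4442 0.1288 0.2441] f [ 0.2  0.4 -2.1] m [-0.02 -0.03 -0.08] w 58.6mm yaw -91.20 tilt [0.0004 0.0002] j [ 36.   4. -16.   0. -70.  52.]
turn x -0.00 shift [0.0006, 0.0024, -0.1219]  (yaw now -91.20)
```

View pics/s5a.png

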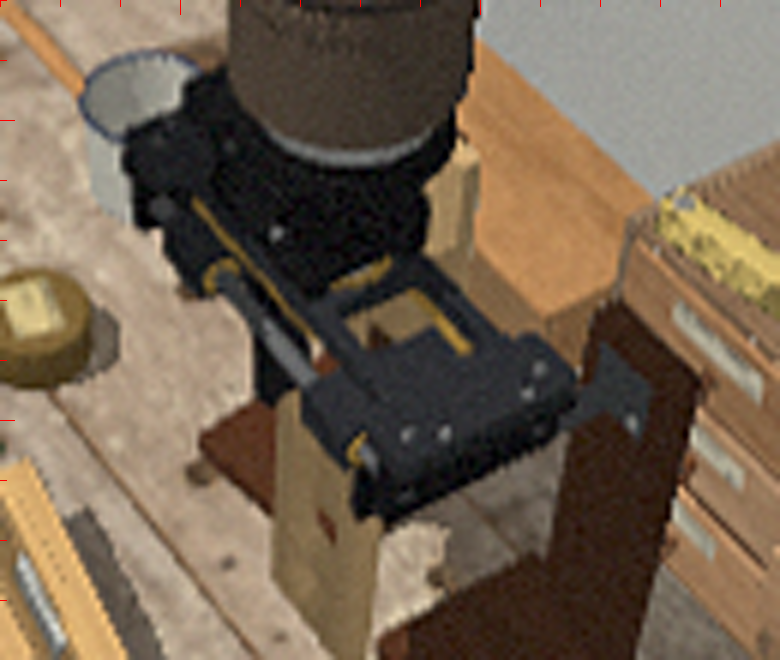

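View pics/t5a.png

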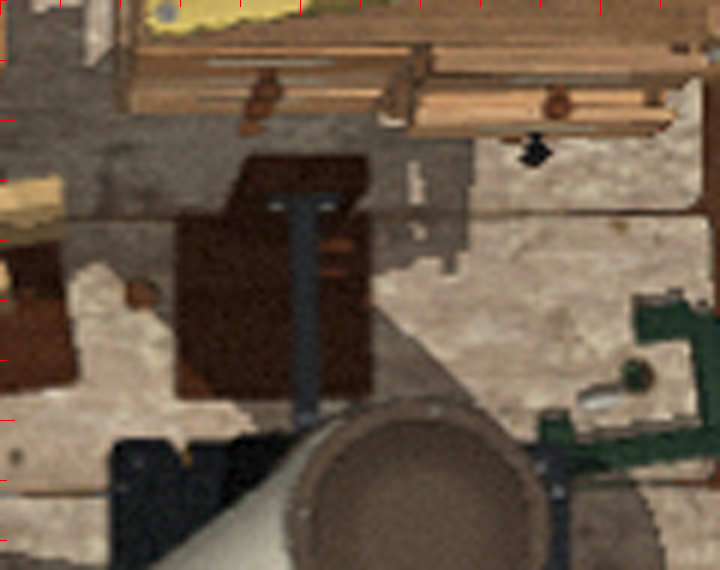

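{"fn": "move_arm", "kwargs": {"increments": [0,0,0,0,0.0025,0,0.04,0,0,0,0,0.0025,-0.02,0.04,0,0,0,0,0.0025,-0.045,0.04,0,0,0,0,0.0025,-0.07,0.04,0,0,0,0,0.0025,-0.095,0.04,0,0,0,0,0.0025,-0.115,0.04,0,0,0,0,0.0025,-0.122,0.04,0,0,0,0,0.0025,-0.122,0.04]}}

```text
time_s: 4.67
tcp_pos: [0.5666, 0.1233, 0.2429]
ee_rot: [[-0.001, -0.022, -1.0], [-0.001, -1.0, 0.022], [-1.0, 0.001, 0.001]]
wrist_force: [-0.1, 0.4, -1.3]
gripper_width: 0.669
```

```bash
python3 -c "
from h import *
cv2.imwrite('pics/s6.png',r.capture('scene')[:,:,::-1])
st();plan((.566,.1238,.2222),-91.2)
crop('pics/s6.png',270,110,400,240,5,'pics/s6a.png')"
```

```text
t 4.72 tcp [0.5654 0.1232 0.2432] f [-0.  -0.1 -1.3] m [0.01 0.06 0.07] w 59.0mm yaw -91.22 tilt [-0.0018 -0.0005] j [ 28.  16.  -1.  -0. -73.  60.]
turn x -0.02 shift [0.021, -0.0007, -0.0007]  (yaw now -91.22)
```

View pics/s6a.png

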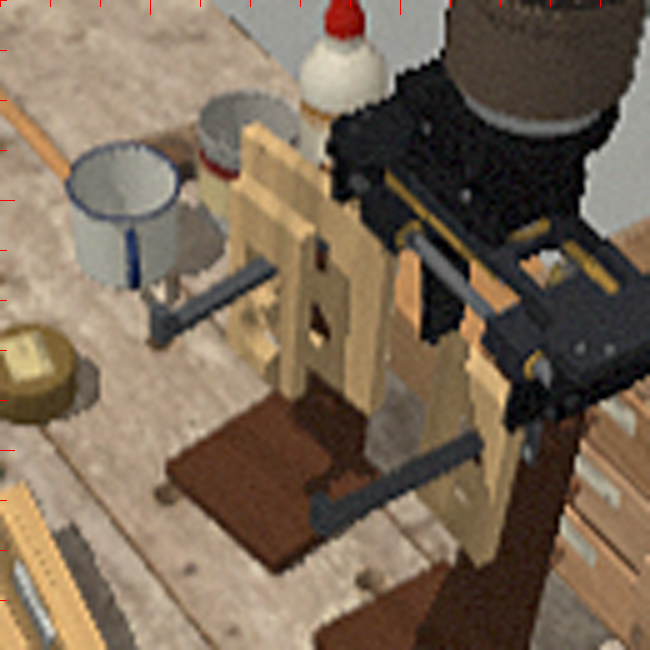

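{"fn": "move_arm", "kwargs": {"increments": [0,0,0,0.01,0,0,0.04,0,0,0,0.019,0,0,0.04,0,0,0,0.021,0,0,0.04,0,0,0,0.021,0,0,0.04,0,0,0,0.021,0,0,0.075,0,0,0,0.021,0,0,0.085,0,0,0,0.021,0,0,0.085,0,0,0,0.021,0,0,0.085]}}

```text
time_s: 5.38
tcp_pos: [0.5657, 0.1227, 0.2235]
ee_rot: [[0.001, -0.022, -1.0], [0.0, -1.0, 0.022], [-1.0, -0.0, -0.001]]
wrist_force: [0.2, 0.3, -0.7]
gripper_width: 0.893
```

```bash
python3 -c "
from h import *
st()
cv2.imwrite('pics/s7.png',r.capture('scene')[:,:,::-1])
crop('pics/s7.png',270,110,400,240,5,'pics/s7a.png')"
```

```text
t 5.38 tcp [0.5657 0.1227 0.2235] f [ 0.2  0.3 -0.7] m [-0.03 -0.02  0.03] w 77.7mm yaw -91.24 tilt [0.0008 0.0002] j [ 28.  16.  -3.   0. -70.  60.]
```

View pics/s7a.png

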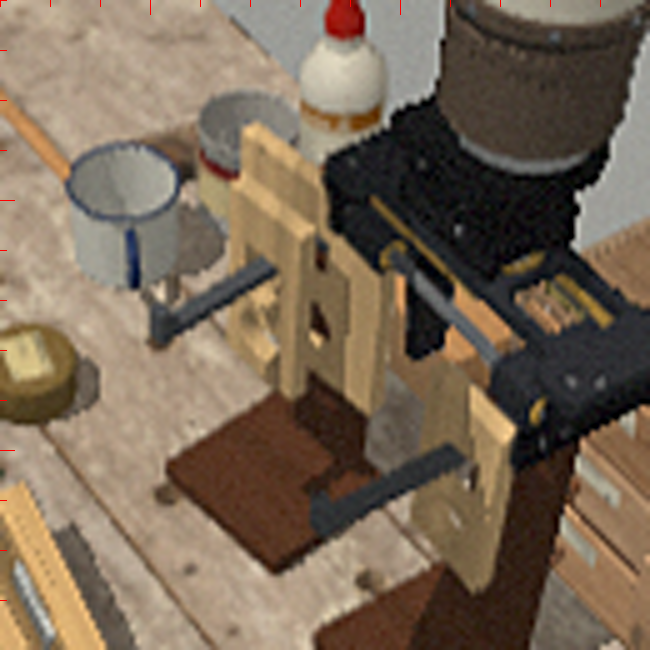

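```bash
python3 -c "
from h import *
plan((.5605,.2945,.345),-81.8)"
```

```text
turn x -9.45 shift [-0.1216, -0.1717, 0.0088]  (yaw now -91.25)
```

{"fn": "move_arm", "kwargs": {"increments": [0,0,0,-0.04,0,0,0.087,0,0,0,-0.08,0,0,0.087,0,0,0,-0.1215,0,0,0.087,-9.4,0,0,-0.1215,-0.04,0.009,0.087,-9.4,0,0,-0.1215,-0.08,0.009,0.087,-9.4,0,0,-0.1215,-0.12,0.009,0.087,-9.4,0,0,-0.1215,-0.155,0.009,0.087,-9.4,0,0,-0.1215,-0.1715,0.009,0.087,-9.4,0,0,-0.1215,-0.1715,0.009,0.087,-9.4,0,0,-0.1215,-0.1715,0.009,0.087]}}

```text
time_s: 6.27
tcp_pos: [0.5601, 0.2948, 0.3439]
ee_rot: [[-0.001, 0.143, -0.99], [-0.001, -0.99, -0.143], [-1.0, 0.001, 0.001]]
wrist_force: [-0.9, 0.0, -0.5]
gripper_width: 0.999
```

```bash
python3 -c "
from h import *
st()
cv2.imwrite('pics/s8.png',r.capture('scene')[:,:,::-1]);cv2.imwrite('pics/t8.png',r.capture('top')[:,:,::-1])
plan((.5605,.2945,.2225),-81.8)
crop('pics/s8.png',290,110,400,240,5,'pics/s8a.png')
crop('pics/t8.png',250,130,370,225,6,'pics/t8a.png')"
```

```text
t 6.27 tcp [0.5601 0.2948 0.3439] f [-0.9  0.  -0.5] m [-0.09  0.03 -0.03] w 86.9mm yaw -81.77 tilt [-0.0009 -0.0011] j [ 42.  20.  18.   0. -89.  56.]
turn x -0.09 shift [0.1223, -0.0012, -0.0003]  (yaw now -81.89)
```

View pics/s8a.png

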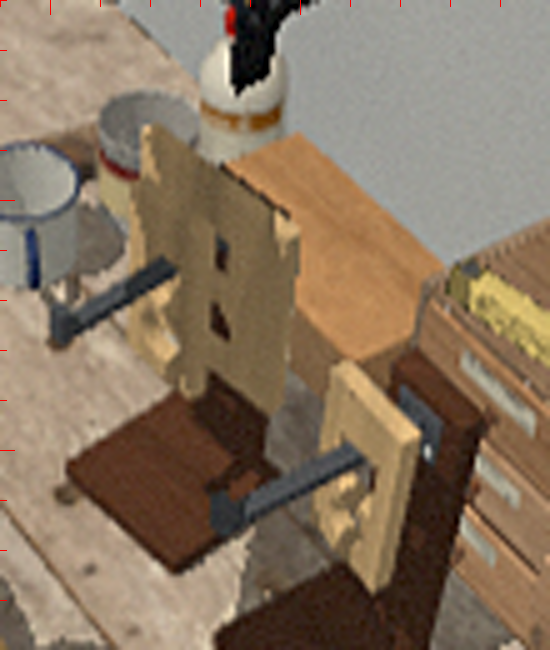

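View pics/t8a.png

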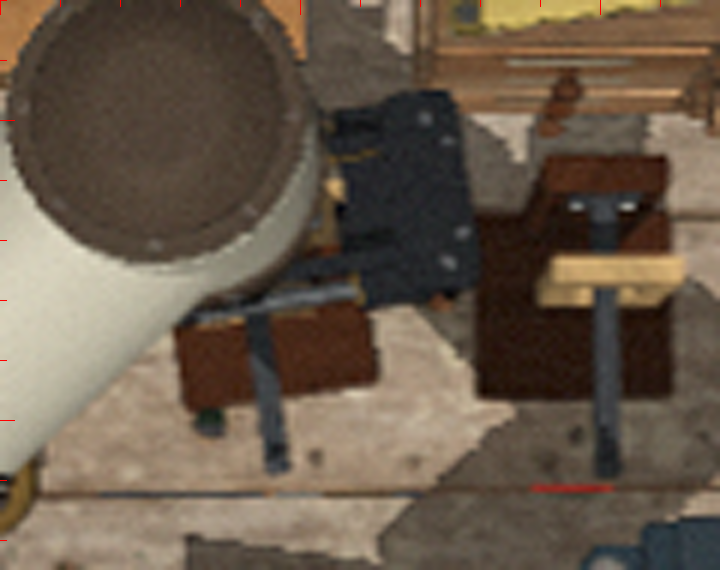

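{"fn": "move_arm", "kwargs": {"increments": [0,0,0,0.04,-0.001,0,0.087,0,0,0,0.08,-0.001,0,0.087,0,0,0,0.11,-0.001,0,0.087,0,0,0,0.1225,-0.001,0,0.087,0,0,0,0.1225,-0.001,0,0.087,0,0,0,0.1225,-0.001,0,0.04,0,0,0,0.1225,-0.001,0,0.04,0,0,0,0.1225,-0.001,0,0.04,0,0,0,0.1225,-0.001,0,0.04,0,0,0,0.1225,-0.001,0,0.04,0,0,0,0.1225,-0.001,0,0.04,0,0,0,0.1225,-0.001,0,0.04]}}

```text
time_s: 7.37
tcp_pos: [0.5606, 0.2959, 0.2232]
ee_rot: [[0.002, 0.142, -0.99], [0.001, -0.99, -0.142], [-1.0, -0.001, -0.002]]
wrist_force: [-1.1, 1.0, 1.9]
gripper_width: 0.666
```

```bash
python3 -c "
from h import *
st()
cv2.imwrite('pics/s9.png',r.capture('scene')[:,:,::-1])
crop('pics/s9.png',280,90,390,210,5,'pics/s9a.png')"
```

```text
t 7.37 tcp [0.5606 0.2959 0.2232] f [-1.1  1.   1.9] m [ 0.26  0.09 -0.02] w 58.0mm yaw -81.82 tilt [0.002  0.0015] j [ 42.  22.   5.   0. -73.  56.]
```

View pics/s9a.png

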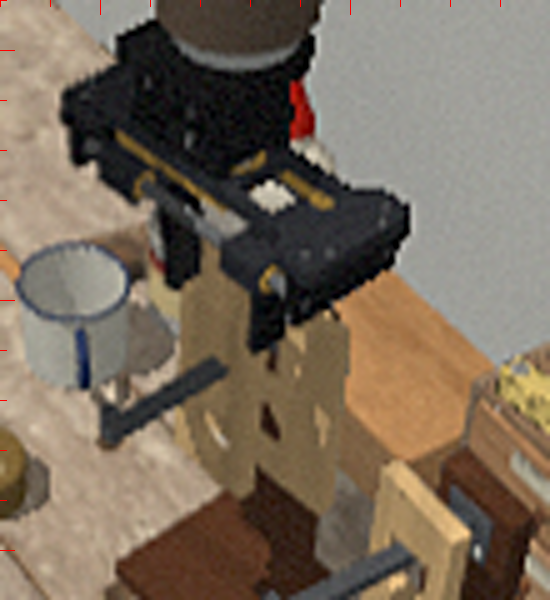

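{"fn": "move_arm", "kwargs": {"increments": [0,0,0,-0.012,0,0,0.04,0,0,0,-0.0225,0,0,0.04,0,0,0,-0.0225,0,0,0.04,0,0,0,-0.0225,0,0,0.04,0,0,0,-0.0225,0,0.02,0.04,0,0,0,-0.0225,0,0.045,0.04,0,0,0,-0.0225,0,0.07,0.04,0,0,0,-0.0225,0,0.095,0.04,0,0,0,-0.0225,0,0.115,0.04,0,0,0,-0.0225,0,0.124,0.04,0,0,0,-0.0225,0,0.124,0.04]}}

```text
time_s: 8.33
tcp_pos: [0.4358, 0.2772, 0.2446]
ee_rot: [[-0.001, 0.143, -0.99], [0.0, -0.99, -0.143], [-1.0, -0.0, 0.0]]
wrist_force: [-0.1, 0.1, -1.2]
gripper_width: 0.665
```

```bash
python3 -c "
from h import *
cv2.imwrite('pics/s10.png',r.capture('scene')[:,:,::-1])
st();plan((.441,.1264,.2445),-91.2)
crop('pics/s10.png',240,90,400,210,5,'pics/s10a.png')"
```

```text
t 8.38 tcp [0.437  0.2777 0.2447] f [ 0.8  0.3 -1.4] m [-0.08 -0.09 -0.03] w 58.4mm yaw -81.78 tilt [0.0004 0.0003] j [ 50.   9.  -9.   0. -71.  48.]
turn x 9.42 shift [0.0001, 0.1503, 0.0177]  (yaw now -81.78)
```

View pics/s10a.png

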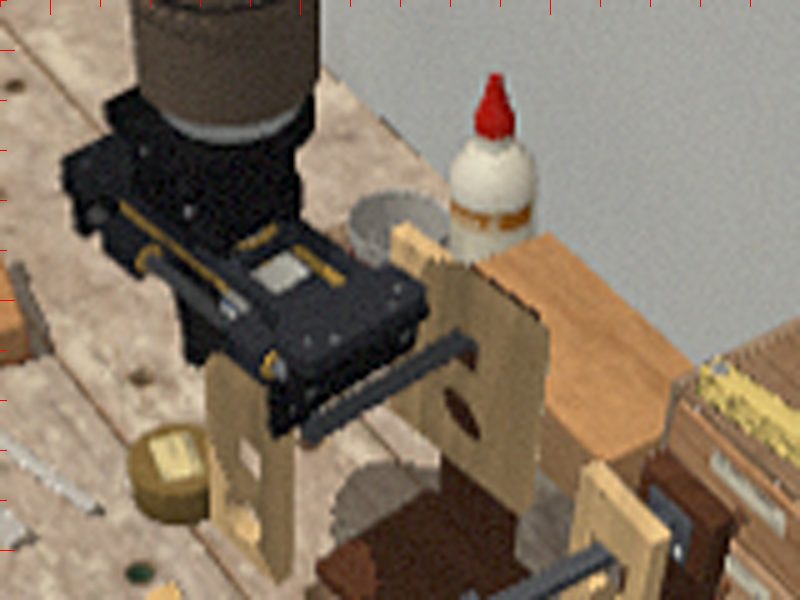

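{"fn": "move_arm", "kwargs": {"increments": [0,0,0,-0.01,0.04,0.01,0.04,5,0,0,-0.01,0.08,0.02,0.04,9.4,0,0,-0.01,0.115,0.02,0.04,9.4,0,0,0,0.14,0.02,0.04,9.4,0,0,0,0.152,0.02,0.04,9.4,0,0,0,0.152,0.02,0.04,9.4,0,0,0,0.152,0.02,0.04]}}

```text
time_s: 8.97
tcp_pos: [0.4402, 0.1244, 0.2445]
ee_rot: [[0.0, -0.023, -1.0], [-0.0, -1.0, 0.023], [-1.0, -0.0, -0.0]]
wrist_force: [0.1, 0.4, -0.8]
gripper_width: 0.669
```

```bash
python3 -c "
from h import *
cv2.imwrite('pics/t11.png',r.capture('top')[:,:,::-1])
st();plan((.525,.1246,.2445),-91.2)"
```

```text
t 9.02 tcp [0.4401 0.125  0.2446] f [-0.   0.2 -0.3] m [ 0.03 -0.01 -0.  ] w 58.3mm yaw -91.27 tilt [0.0004 0.0002] j [ 36.   3. -17.   0. -70.  52.]
turn x -0.07 shift [0.0002, -0.0015, -0.0849]  (yaw now -91.27)
```

{"fn": "move_arm", "kwargs": {"increments": [0,0,0,0,-0.001,-0.02,0.04,0,0,0,0,-0.001,-0.045,0.04,0,0,0,0,-0.001,-0.07,0.04,0,0,0,0,-0.001,-0.084,0.04,0,0,0,0,-0.001,-0.084,0.04,0,0,0,0,-0.001,-0.084,0.04]}}

```text
time_s: 9.52
tcp_pos: [0.5236, 0.1247, 0.2437]
ee_rot: [[-0.001, -0.021, -1.0], [-0.001, -1.0, 0.021], [-1.0, 0.001, 0.001]]
wrist_force: [0.6, -0.6, -1.8]
gripper_width: 0.665
```

```bash
python3 -c "
from h import *
cv2.imwrite('pics/s12.png',r.capture('scene')[:,:,::-1])
st();plan((.525,.1246,.2228),-91.2)
crop('pics/s12.png',290,110,410,240,5,'pics/s12a.png')"
```

```text
t 9.57 tcp [0.523  0.1245 0.244 ] f [-0.1  0.3 -0.3] m [-0.03 -0.05  0.01] w 58.1mm yaw -91.18 tilt [-0.0012 -0.0004] j [ 31.  12.  -7.  -0. -72.  58.]
turn x 0.02 shift [0.0212, -0.0001, -0.002]  (yaw now -91.18)
```

View pics/s12a.png

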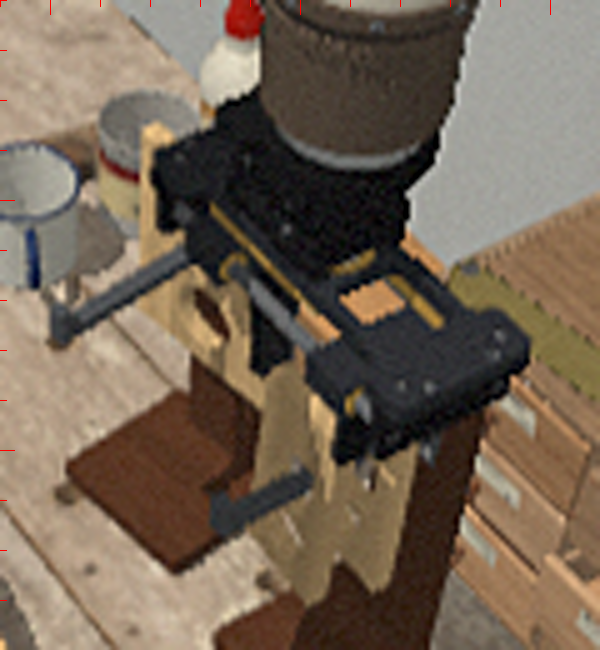

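Arm passes through the slot; lower and release, then rise.

{"fn": "move_arm", "kwargs": {"increments": [0,0,0,0.01,0,0,0.04,0,0,0,0.019,0,0,0.04,0,0,0,0.021,0,0,0.04,0,0,0,0.021,0,0,0.04,0,0,0,0.021,0,0,0.075,0,0,0,0.021,0,0,0.085,0,0,0,0.021,0,0,0.085,0,0,0,0.021,0,0,0.085]}}

```text
time_s: 10.23
tcp_pos: [0.5231, 0.1235, 0.2237]
ee_rot: [[0.0, -0.022, -1.0], [0.0, -1.0, 0.022], [-1.0, -0.0, -0.0]]
wrist_force: [0.4, -0.4, -0.4]
gripper_width: 0.884
```

{"fn": "move_arm", "kwargs": {"increments": [0,0,0,-0.04,0,0,0.087,0,0,0,-0.08,0,0,0.087,0,0,0,-0.1215,0,0,0.087,0,0,0,-0.1215,0,0,0.087,0,0,0,-0.1215,0,0,0.087]}}

```text
time_s: 10.65
tcp_pos: [0.5243, 0.1241, 0.3482]
ee_rot: [[0.006, -0.022, -1.0], [0.003, -1.0, 0.022], [-1.0, -0.003, -0.006]]
wrist_force: [-0.0, 0.6, -0.9]
gripper_width: 1.0
```

```bash
python3 -c "
from h import *
st()
cv2.imwrite('pics/s13.png',r.capture('scene')[:,:,::-1]);cv2.imwrite('pics/t13.png',r.capture('top')[:,:,::-1])
crop('pics/s13.png',290,110,410,240,5,'pics/s13a.png')
crop('pics/t13.png',250,130,370,215,6.6,'pics/t13a.png')"
```

```text
t 10.65 tcp [0.5243 0.1241 0.3482] f [-0.   0.6 -0.9] m [-0.02  0.07  0.03] w 87.0mm yaw -91.25 tilt [0.0062 0.0034] j [ 31.   9.   5.   0. -85.  58.]
```

View pics/s13a.png

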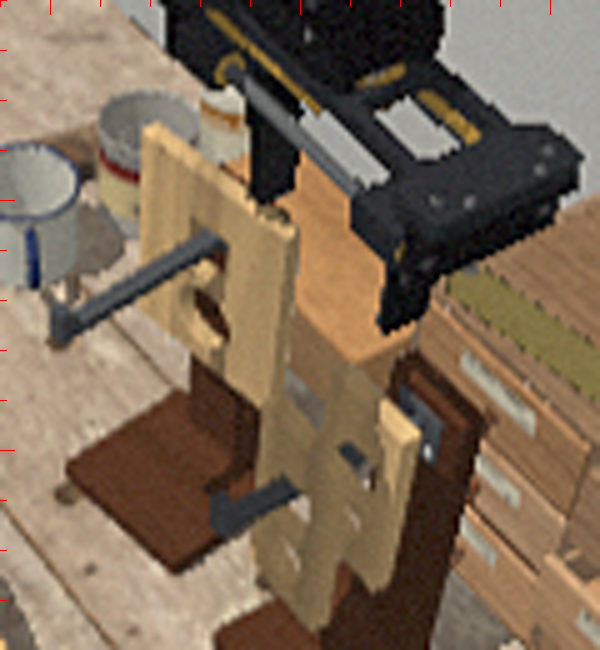

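View pics/t13a.png

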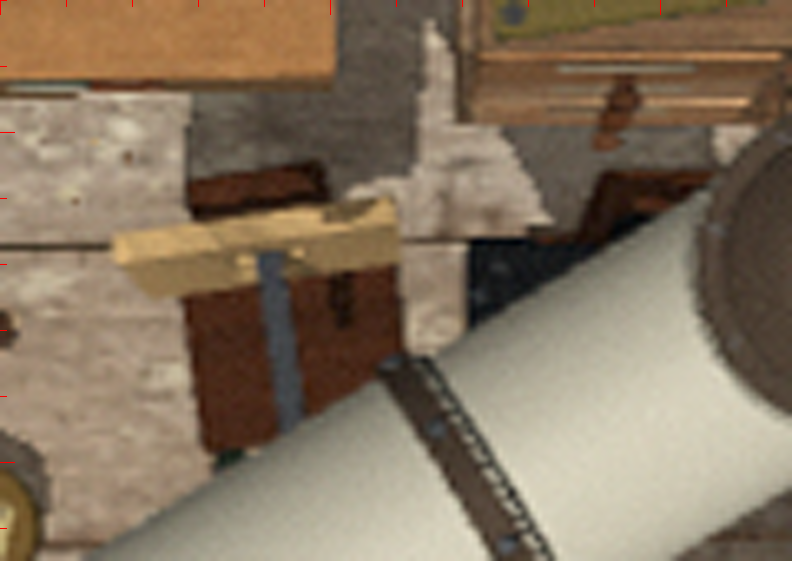

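```bash
python3 -c "
from h import *
T=lambda L:np.array(L,float)/6.6+[250,130]
p=onz('top',T([(187,183),(326,163)]),.236);print('post back',p,p.mean(0),np.degrees(np.arctan2(*(p[1]-p[0])[:2])))
p=onz('top',T([(113,235),(392,198),(400,228),(118,262)]),.256);print('wide',p,p.mean(0))
print('arm',onz('top',T([(270,262),(280,340),(290,420)]),.22))
plan((.66,.22,.345),-81.8)
"
```

```text
post back [[0.61713475 0.32936973 0.236     ]
 [0.62494258 0.26989137 0.236     ]] [0.62103866 0.29963055 0.236     ] 172.52143738388014
wide [[0.59265636 0.35899706 0.256     ]
 [0.60670117 0.2417187  0.256     ]
 [0.59398589 0.23852361 0.256     ]
 [0.58123931 0.35698225 0.256     ]] [0.59364568 0.2990554  0.256     ]
arm [[0.5846244  0.2950933  0.22      ]
 [0.55073855 0.29113861 0.22      ]
 [0.51608915 0.28721478 0.22      ]]
turn x -9.46 shift [-0.0009, -0.0995, -0.1352]  (yaw now -91.26)
```

```bash
python3 -c "
from h import *
plan((.620,.2995,.345),-81.8)
"
```

```text
turn x -9.46 shift [-0.0009, -0.1781, -0.0935]  (yaw now -91.26)
```

{"fn": "move_arm", "kwargs": {"increments": [-5,0,0,0,-0.04,-0.02,0.087,-9.4,0,0,0,-0.08,-0.04,0.087,-9.4,0,0,0,-0.115,-0.06,0.087,-9.4,0,0,0,-0.15,-0.08,0.087,-9.4,0,0,0,-0.178,-0.0935,0.087,-9.4,0,0,0,-0.178,-0.0935,0.087,-9.4,0,0,0,-0.178,-0.0935,0.087,-9.4,0,0,0,-0.178,-0.0935,0.087]}}

```text
time_s: 11.42
tcp_pos: [0.6201, 0.2992, 0.343]
ee_rot: [[-0.003, 0.142, -0.99], [-0.003, -0.99, -0.142], [-1.0, 0.002, 0.003]]
wrist_force: [0.9, -0.3, 0.1]
gripper_width: 1.001
```

```bash
python3 -c "
from h import *
st()
cv2.imwrite('pics/s14.png',r.capture('scene')[:,:,::-1])
plan((.620,.2995,.220),-81.8)
crop('pics/s14.png',270,80,390,220,4.2,'pics/s14a.png')"
```

```text
t 11.42 tcp [0.6201 0.2992 0.343 ] f [ 0.9 -0.3  0.1] m [-0.08 -0.02  0.04] w 87.1mm yaw -81.84 tilt [-0.0029 -0.0025] j [ 39.  26.  28.   0. -92.  59.]
turn x -0.07 shift [0.1244, -0.001, -0.0002]  (yaw now -81.87)
```

View pics/s14a.png

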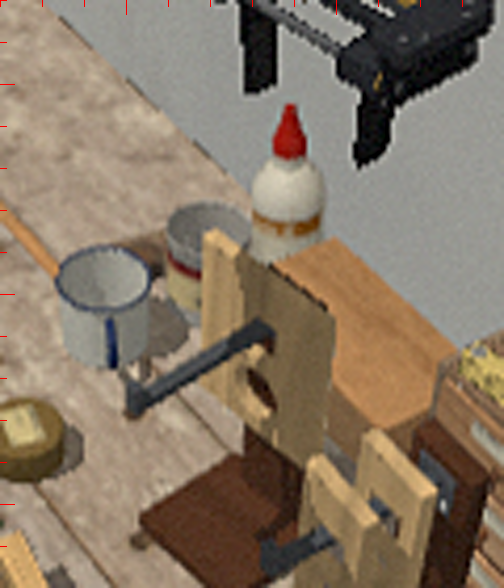

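{"fn": "move_arm", "kwargs": {"increments": [0,0,0,0.04,-0.001,0,0.087,0,0,0,0.075,-0.001,0,0.087,0,0,0,0.1,-0.001,0,0.087,0,0,0,0.122,-0.001,0,0.087,0,0,0,0.122,-0.001,0,0.087,0,0,0,0.122,-0.001,0,0.087]}}

```text
time_s: 11.97
tcp_pos: [0.6199, 0.299, 0.2235]
ee_rot: [[-0.001, 0.141, -0.99], [-0.001, -0.99, -0.141], [-1.0, 0.001, 0.001]]
wrist_force: [0.0, 0.6, -0.3]
gripper_width: 1.0
```

```bash
python3 -c "
from h import *
st()
cv2.imwrite('pics/s15.png',r.capture('scene')[:,:,::-1])
crop('pics/s15.png',270,80,390,220,4.2,'pics/s15a.png')"
```

```text
t 11.97 tcp [0.6199 0.299  0.2235] f [ 0.   0.6 -0.3] m [-0.09 -0.02  0.01] w 87.0mm yaw -81.89 tilt [-0.0005 -0.0012] j [ 39.  27.  14.   0. -76.  59.]
```

View pics/s15a.png

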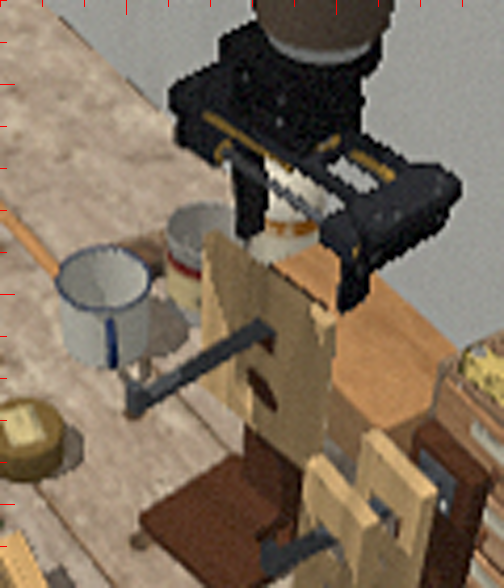

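{"fn": "move_arm", "kwargs": {"increments": [0,0,0,0,0,0.004,0.087,0,0,0,0,0,0.008,0.087,0,0,0,0,0,0.012,0.087,0,0,0,0,0,0.016,0.087,0,0,0,0,0,0.02,0.087,0,0,0,0,0,0.024,0.087,0,0,0,0,0,0.028,0.087,0,0,0,0,0,0.032,0.087,0,0,0,0,0,0.036,0.087,0,0,0,0,0,0.04,0.087,0,0,0,0,0,0.043,0.087,0,0,0,0,0,0.043,0.087]}}

```text
time_s: 13.02
tcp_pos: [0.5771, 0.2945, 0.2235]
ee_rot: [[0.0, 0.142, -0.99], [0.001, -0.99, -0.142], [-1.0, -0.001, -0.0]]
wrist_force: [1.4, 1.4, 3.7]
gripper_width: 1.0
```

```bash
python3 -c "
from h import *
st()
cv2.imwrite('pics/s16.png',r.capture('scene')[:,:,::-1]);cv2.imwrite('pics/t16.png',r.capture('top')[:,:,::-1])
crop('pics/s16.png',270,80,390,220,4.2,'pics/s16a.png')
crop('pics/t16.png',250,130,370,215,6.6,'pics/t16a.png')"
```

```text
t 13.02 tcp [0.5771 0.2945 0.2235] f [1.4 1.4 3.7] m [ 0.63 -0.3  -0.04] w 87.0mm yaw -81.83 tilt [0.     0.0006] j [ 41.  23.   7.  -0. -74.  57.]
```

View pics/s16a.png

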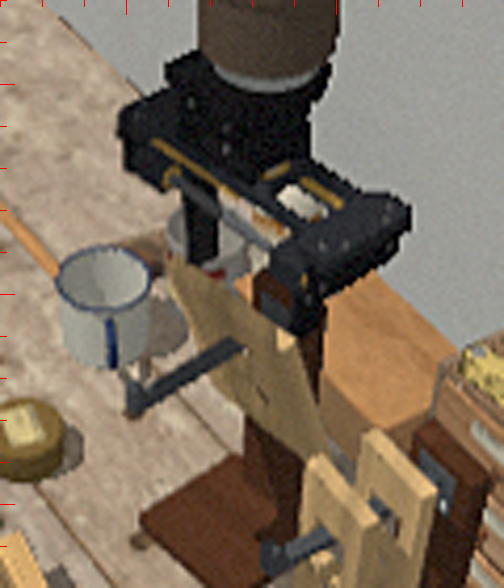

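View pics/t16a.png

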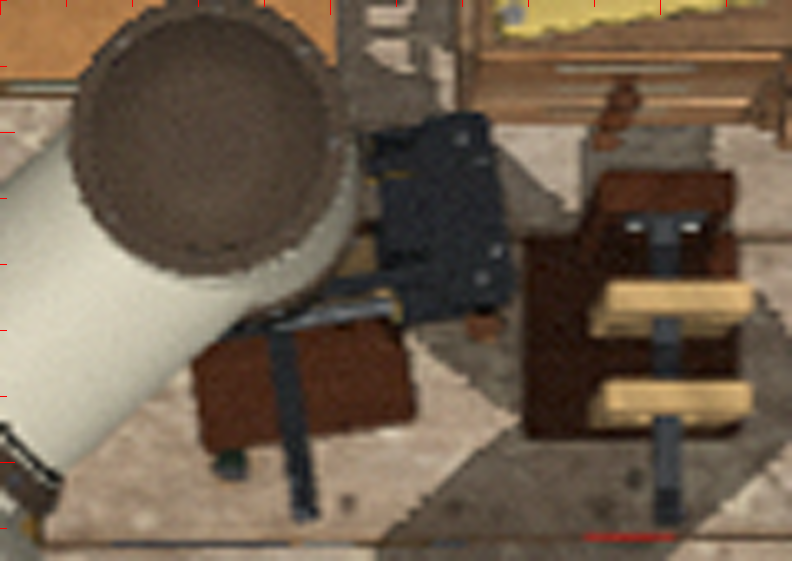

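{"fn": "move_arm", "kwargs": {"increments": [0,0,0,0,0,-0.004,0.087,0,0,0,0,0,-0.008,0.087,0,0,0,0,0,-0.012,0.087,0,0,0,0,0,-0.016,0.087,0,0,0,0,0,-0.02,0.087,0,0,0,0,0,-0.024,0.087,0,0,0,0,0,-0.024,0.087]}}

```text
time_s: 13.7
tcp_pos: [0.602, 0.2974, 0.2221]
ee_rot: [[-0.001, 0.141, -0.99], [-0.001, -0.99, -0.141], [-1.0, 0.001, 0.001]]
wrist_force: [0.4, -0.6, 0.5]
gripper_width: 0.998
```

```bash
python3 -c "
from h import *
st()
cv2.imwrite('pics/s17.png',r.capture('scene')[:,:,::-1]);cv2.imwrite('pics/t17.png',r.capture('top')[:,:,::-1])
crop('pics/s17.png',280,110,380,220,6,'pics/s17a.png')
crop('pics/s0.png' if 0 else 'pics/scene0.png',280,110,380,220,6,'pics/x.png')"
```

```text
t 13.70 tcp [0.602  0.2974 0.2221] f [ 0.4 -0.6  0.5] m [-0.1  -0.01 -0.02] w 86.8mm yaw -81.88 tilt [-0.0012 -0.0012] j [ 40.  26.  11.   0. -75.  58.]
```

View pics/s17a.png

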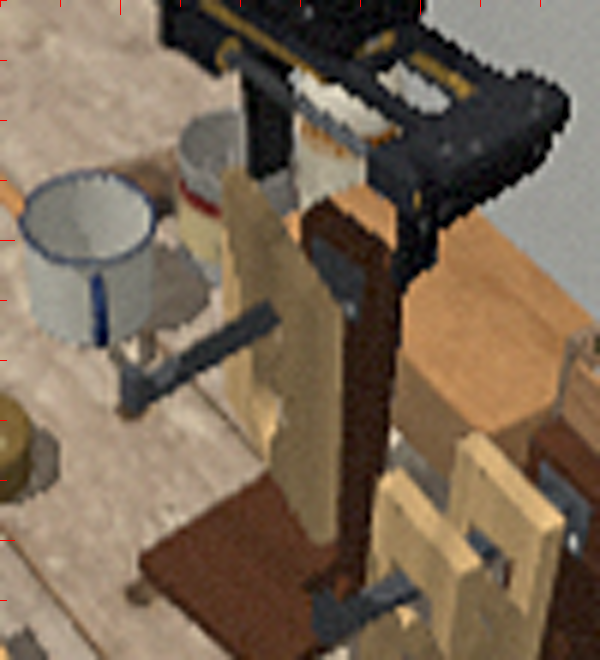

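```bash
python3 -c "
from h import *
S=lambda L:np.array(L,float)/6+[280,110]
print(onz('scene',S([(232,168),(342,315)]),.256))
print(onz('scene',S([(326,540),(265,455)]),.11))
crop('pics/t17.png',250,130,370,215,6.6,'pics/t17a.png')"
```

```text
[[0.57846791 0.35188199 0.256     ]
 [0.56412701 0.24177971 0.256     ]]
[[0.55907717 0.23322642 0.11      ]
 [0.56578634 0.29669036 0.11      ]]
```

View pics/t17a.png

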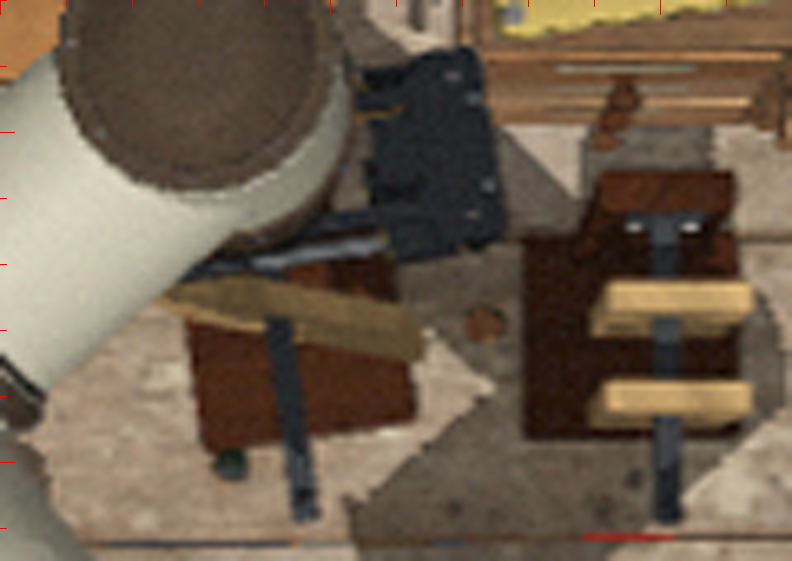

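{"fn": "move_arm", "kwargs": {"increments": [0,0,0,0,0,-0.006,0.087,0,0,0,0,0,-0.012,0.087,0,0,0,0,0,-0.018,0.087,0,0,0,0,0,-0.018,0.087,0,0,0,0.01,0,-0.018,0.087,0,0,0,0.02,0,-0.018,0.087,0,0,0,0.02,0,-0.018,0.087]}}

```text
time_s: 14.38
tcp_pos: [0.6175, 0.2996, 0.1993]
ee_rot: [[-0.006, 0.141, -0.99], [-0.003, -0.99, -0.141], [-1.0, 0.002, 0.006]]
wrist_force: [-0.3, 0.4, -1.1]
gripper_width: 1.002
```

```bash
python3 -c "
from h import *
st()
cv2.imwrite('pics/s18.png',r.capture('scene')[:,:,::-1]);cv2.imwrite('pics/t18.png',r.capture('top')[:,:,::-1])
crop('pics/s18.png',280,110,380,220,6,'pics/s18a.png')
crop('pics/t18.png',250,130,370,215,6.6,'pics/t18a.png')"
```

```text
t 14.38 tcp [0.6175 0.2996 0.1993] f [-0.3  0.4 -1.1] m [-0.11 -0.01  0.01] w 87.1mm yaw -81.87 tilt [-0.0056 -0.0026] j [ 39.  28.  11.  -0. -73.  59.]
```

View pics/s18a.png

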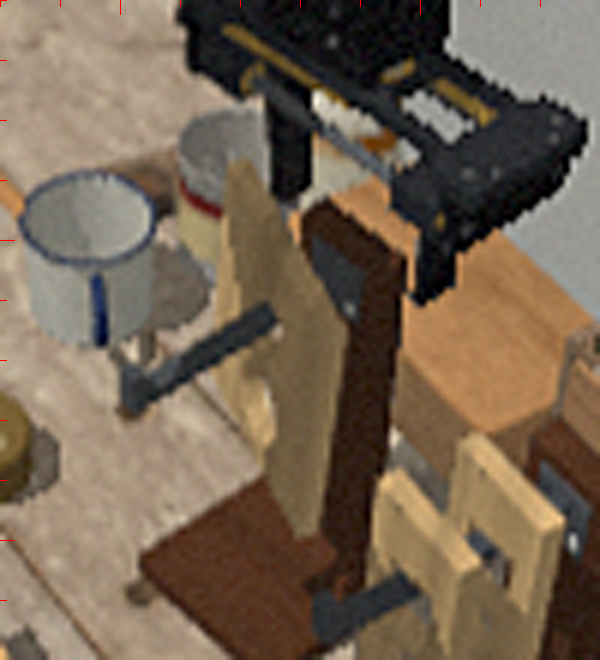

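View pics/t18a.png

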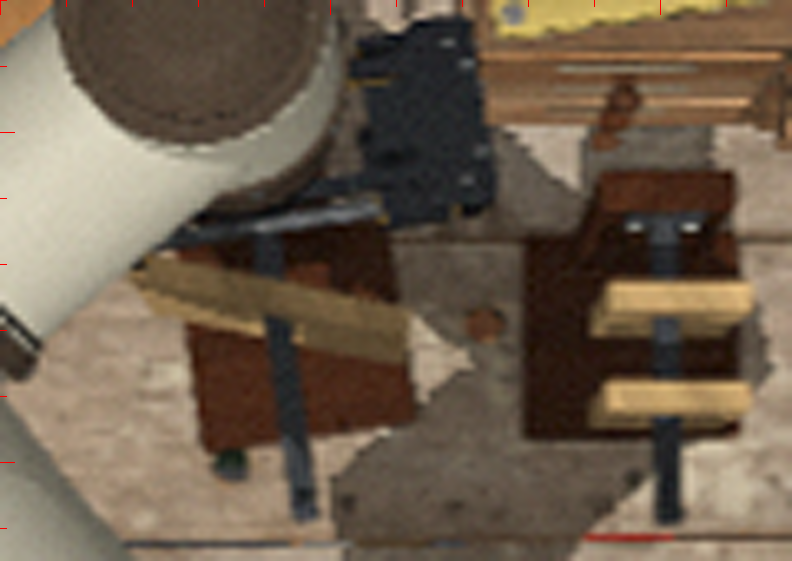

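{"fn": "move_arm", "kwargs": {"increments": [0,0,0,0,0,0.004,0.087,0,0,0,0,0,0.008,0.087,0,0,0,0,0,0.012,0.087,0,0,0,0,0,0.015,0.087,0,0,0,0,0,0.018,0.087,0,0,0,0,0,0.021,0.087,0,0,0,0,0,0.024,0.087,0,0,0,0,0,0.027,0.087,0,0,0,0,0,0.03,0.087,0,0,0,0,0,0.03,0.087]}}

```text
time_s: 15.32
tcp_pos: [0.5891, 0.2961, 0.2032]
ee_rot: [[-0.0, 0.142, -0.99], [0.0, -0.99, -0.142], [-1.0, -0.0, 0.0]]
wrist_force: [-0.5, -1.1, 0.7]
gripper_width: 0.996
```

```bash
cat > look.py <<'E'
import sys
from h import *
n=sys.argv[1]
st()
cv2.imwrite(f'pics/s{n}.png',r.capture('scene')[:,:,::-1]);cv2.imwrite(f'pics/t{n}.png',r.capture('top')[:,:,::-1])
crop(f'pics/s{n}.png',280,110,380,220,5,f'pics/s{n}a.png')
crop(f'pics/t{n}.png',250,130,370,215,5,f'pics/t{n}a.png')
a=cv2.imread(f'pics/s{n}a.png');b=cv2.imread(f'pics/t{n}a.png')[:,:290]
c=np.zeros((max(a.shape[0],b.shape[0]),a.shape[1]+b.shape[1],3),np.uint8);c[:a.shape[0],:a.shape[1]]=a;c[:b.shape[0],a.shape[1]:]=b
cv2.imwrite(f'pics/c{n}.png',c)
E
python3 look.py 19
```

```text
t 15.32 tcp [0.5891 0.2961 0.2032] f [-0.5 -1.1  0.7] m [-0.06 -0.    0.02] w 86.7mm yaw -81.83 tilt [-0.0001  0.    ] j [ 41.  25.   7.  -0. -72.  57.]
```

View pics/c19.png

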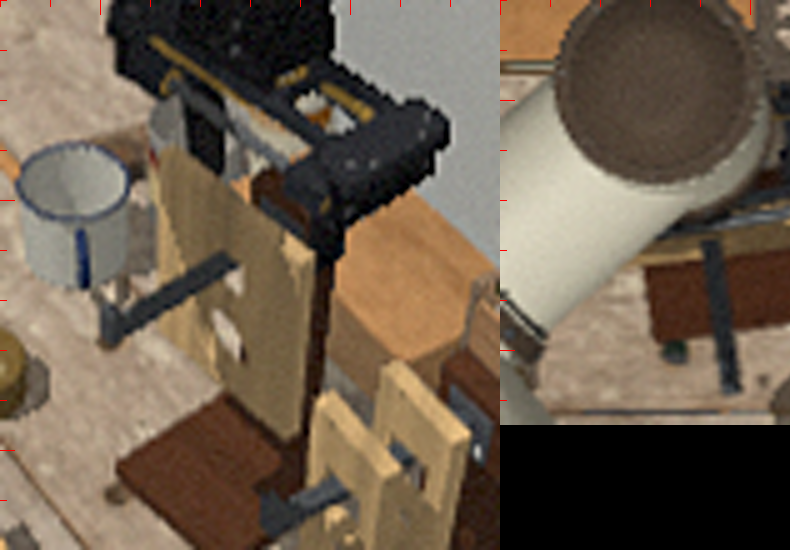

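{"fn": "move_arm", "kwargs": {"increments": [0,0,0,0,0,0.003,0.087,0,0,0,0,0,0.006,0.087,0,0,0,0,0,0.009,0.087,0,0,0,0,0,0.012,0.087,0,0,0,0,0,0.015,0.087,0,0,0,0,0,0.018,0.087,0,0,0,0,0,0.021,0.087,0,0,0,0,0,0.021,0.087]}}

```text
time_s: 16.08
tcp_pos: [0.5677, 0.2928, 0.2028]
ee_rot: [[-0.002, 0.142, -0.99], [-0.001, -0.99, -0.142], [-1.0, 0.0, 0.002]]
wrist_force: [-0.6, -0.4, 0.1]
gripper_width: 0.997
```

```bash
python3 look.py 20
```

```text
t 16.08 tcp [0.5677 0.2928 0.2028] f [-0.6 -0.4  0.1] m [-0.02  0.01 -0.01] w 86.8mm yaw -81.83 tilt [-0.0016 -0.0005] j [ 42.  23.   4.  -0. -71.  56.]
```

View pics/c20.png

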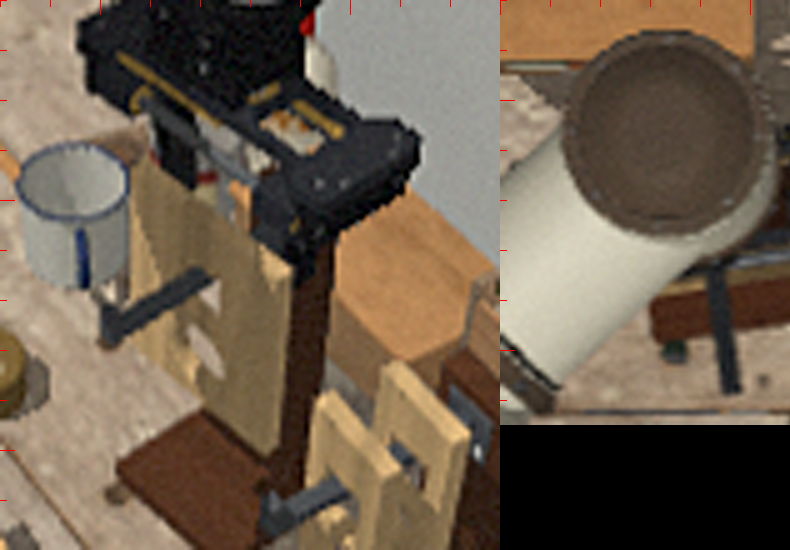

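```bash
python3 -c "
from h import *
S=lambda L:np.array(L,float)/5+[280,110]
p=onz('scene',S([(292,268),(135,160)]),.256);print(p)
o=np.array([.5378,.2876]);e=np.array([.99,.143]);f=np.array([-.143,.99])
for q in p: print((q[:2]-o)@e,(q[:2]-o)@f)
p=onz('scene',S([(278,455)]),.11);print((p[0,:2]-o)@e,(p[0,:2]-o)@f)"
```

```text
[[0.56483703 0.23630936 0.256     ]
 [0.54084181 0.35534559 0.256     ]]
0.019432098850486006 -0.05464402473745915
0.012699011023959128 0.06663315280657874
0.013453609904101205 -0.06216921478427939
```

{"fn": "move_arm", "kwargs": {"increments": [0,0,0,0,0,0.003,0.087,0,0,0,0,0,0.006,0.087,0,0,0,0,0,0.0075,0.087,0,0,0,0,0,0.0075,0.087,0,0,0,0,0,0.003,0.087,0,0,0,0,0,-0.003,0.087,0,0,0,0,0,-0.012,0.087,0,0,0,0,0,-0.02,0.087,0,0,0,-0.03,0,-0.025,0.087,0,0,0,-0.07,0,-0.025,0.087,0,0,0,-0.11,0,-0.025,0.087,0,0,0,-0.14,0,-0.025,0.087]}}

```text
time_s: 17.18
tcp_pos: [0.5951, 0.2965, 0.3464]
ee_rot: [[0.003, 0.141, -0.99], [0.001, -0.99, -0.141], [-1.0, -0.001, -0.003]]
wrist_force: [0.9, -0.5, 0.7]
gripper_width: 0.995
```

```bash
python3 look.py 21; python3 -c "
from h import *
plan((.60,.18,.345),-171.8)"
```

```text
t 17.18 tcp [0.5951 0.2965 0.3464] f [ 0.9 -0.5  0.7] m [ 0.01 -0.11  0.  ] w 86.6mm yaw -81.88 tilt [0.0031 0.001 ] j [ 40.  23.  24.   0. -90.  58.]
turn x 89.92 shift [0.0045, 0.1167, 0.0133]  (yaw now -81.88)
```

View pics/c21.png

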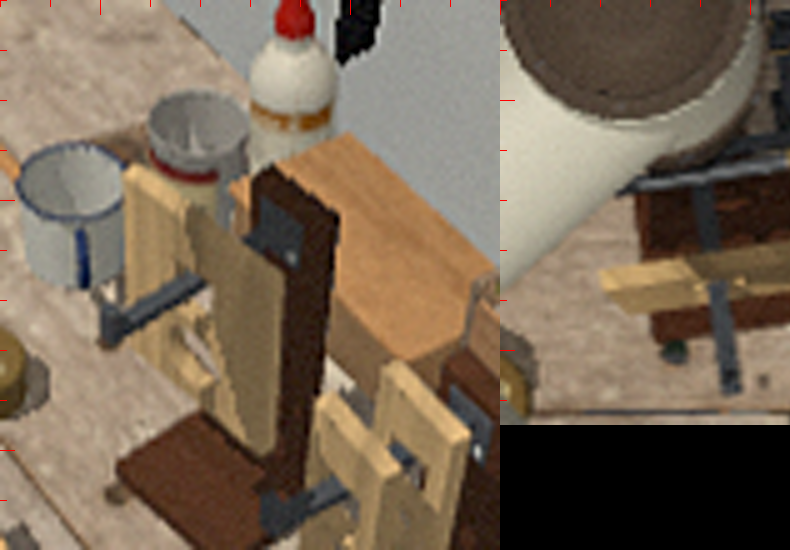

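```bash
python3 -c "
from h import *
crop('pics/t21.png',260,160,325,215,12,'pics/t21b.png')"
```

```text
(no output)
```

View pics/t21b.png

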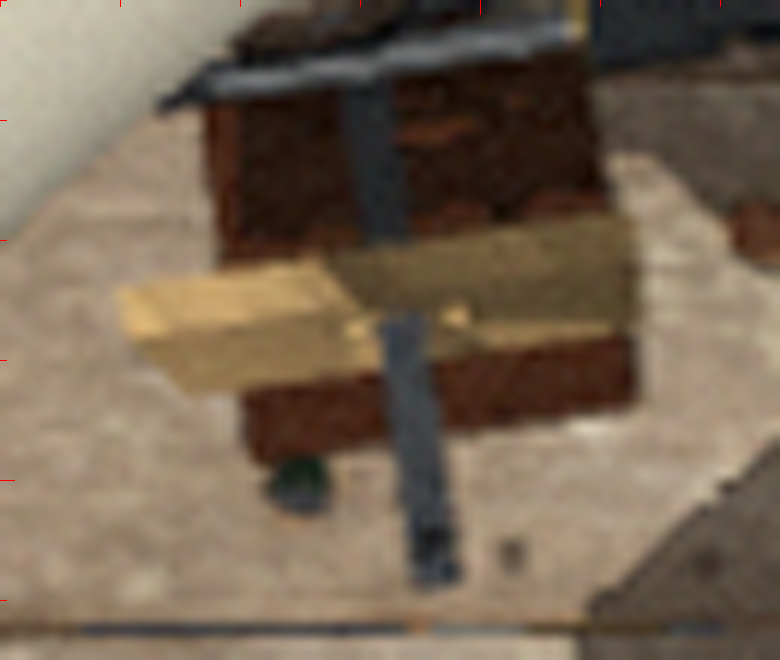

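```bash
python3 -c "
from h import *
T=lambda L:np.array(L,float)/12+[260,160]
o=np.array([.5378,.2876]);e=np.array([.99,.143]);f=np.array([-.143,.99])
p=onz('top',T([(120,288),(632,215),(638,268),(133,335)]),.256)[:,:2]
for q in list(p)+[p.mean(0)]: print(q,(q-o)@e,(q-o)@f)
"
```

```text
[0.54144629 0.35143138] 0.012737710270729837 0.0626716443986339
[0.5567299  0.23330992] 0.010977115908388983 -0.056454155634583454
[0.54445912 0.23209137] -0.0013452064170236598 -0.055905795578016136
[0.53055623 0.34853056] 0.0015417423495813012 0.06135711414183512
[0.54329788 0.29134081] 0.0059778405279191735 0.0029172018319673708
```

```bash
python3 -c "
from h import *
plan((.5437,.2910,.346),-171.8)"
```

```text
turn x 89.92 shift [0.0036, -0.0012, 0.0534]  (yaw now -81.88)
```

{"fn": "move_arm", "kwargs": {"increments": [89.9,0,0,0,-0.001,0.0535,0.05,89.9,0,0,0,-0.001,0.0535,0.05,89.9,0,0,0,-0.001,0.0535,0.05,89.9,0,0,0,-0.001,0.0535,0.05,89.9,0,0,0,-0.001,0.0535,0.05,89.9,0,0,0,-0.001,0.0535,0.05,89.9,0,0,0,-0.001,0.0535,0.05,89.9,0,0,0,-0.001,0.0535,0.05,89.9,0,0,0,-0.001,0.0535,0.05,89.9,0,0,0,-0.001,0.0535,0.05,89.9,0,0,0,-0.001,0.0535,0.05,89.9,0,0,0,-0.001,0.0535,0.05]}}

```text
time_s: 18.28
tcp_pos: [0.541, 0.2901, 0.3421]
ee_rot: [[-0.001, -0.979, -0.205], [-0.001, -0.205, 0.979], [-1.0, 0.001, -0.001]]
wrist_force: [0.0, -0.2, 0.3]
gripper_width: 0.577
```

{"fn": "move_arm", "kwargs": {"increments": [5,0,0,0,0,0,0.05,0,0,0,0,0,0,0.05]}}

```text
time_s: 18.45
tcp_pos: [0.541, 0.29, 0.3421]
ee_rot: [[-0.001, -0.978, -0.209], [-0.001, -0.209, 0.978], [-1.0, 0.001, -0.001]]
wrist_force: [0.2, 0.1, -0.1]
gripper_width: 0.576
```

```bash
python3 -c "
from h import *
st();plan((.5437,.2910,.2365),-171.8)
cv2.imwrite('pics/s22.png',r.capture('scene')[:,:,::-1])
crop('pics/s22.png',280,80,380,200,5,'pics/s22a.png')"
```

```text
t 18.45 tcp [0.541  0.29   0.3421] f [ 0.2  0.1 -0.1] m [ 0.11 -0.08 -0.01] w 50.1mm yaw -167.95 tilt [-0.0013 -0.0008] j [ 43.  18.  15.  -0. -87. -31.]
turn x 3.85 shift [0.1056, -0.003, 0.0004]  (yaw now -167.95)
```

View pics/s22a.png

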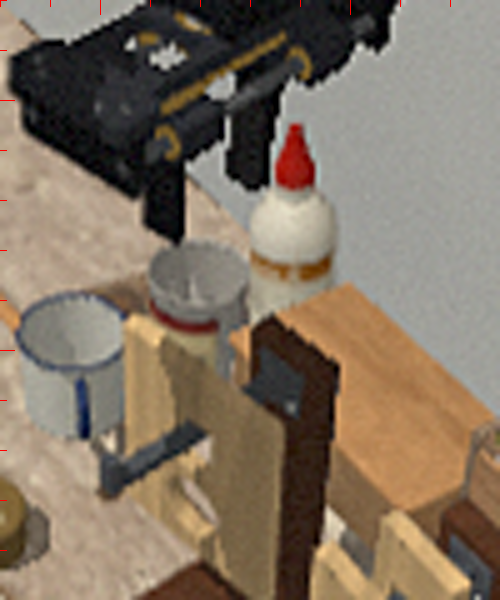

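{"fn": "move_arm", "kwargs": {"increments": [3.8,0,0,0.02,-0.003,0,0.05,3.8,0,0,0.05,-0.003,0,0.05,3.8,0,0,0.08,-0.003,0,0.05,3.8,0,0,0.1,-0.003,0,0.05,3.8,0,0,0.105,-0.003,0,0.05,3.8,0,0,0.105,-0.003,0,0.05,3.8,0,0,0.105,-0.003,0,0.05]}}

```text
time_s: 19.08
tcp_pos: [0.5444, 0.291, 0.239]
ee_rot: [[0.002, -0.989, -0.146], [0.0, -0.146, 0.989], [-1.0, -0.002, -0.0]]
wrist_force: [0.8, -0.0, 0.7]
gripper_width: 0.575
```

```bash
python3 -c "
from h import *
st();plan((.5437,.2910,.2365),-171.8)
cv2.imwrite('pics/s23.png',r.capture('scene')[:,:,::-1])
crop('pics/s23.png',280,80,380,200,5,'pics/s23a.png')"
```

```text
t 19.08 tcp [0.5444 0.291  0.239 ] f [ 0.8 -0.   0.7] m [ 0.04 -0.06 -0.01] w 50.0mm yaw -171.61 tilt [0.0015 0.0002] j [ 43.  20.   4.   0. -74. -35.]
turn x 0.19 shift [0.0025, 0.0007, 0.0001]  (yaw now -171.61)
```

View pics/s23a.png

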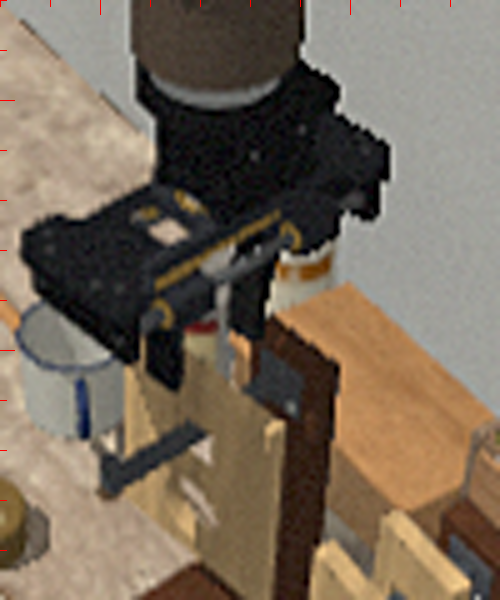

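{"fn": "move_arm", "kwargs": {"increments": [0.2,0,0,0.0015,0,0,0.035,0.2,0,0,0.0015,0,0,0.025,0.2,0,0,0.0015,0,0,0.018,0.2,0,0,0.0015,0,0,0.012,0.2,0,0,0.0015,0,0,0,0.2,0,0,0.0015,0,0,0,0.2,0,0,0.0015,0,0,0,0.2,0,0,0.0015,0,0,0]}}

```text
time_s: 19.8
tcp_pos: [0.5434, 0.2907, 0.2366]
ee_rot: [[0.0, -0.99, -0.143], [0.0, -0.143, 0.99], [-1.0, -0.0, 0.0]]
wrist_force: [-0.4, 0.8, -0.0]
gripper_width: 0.067
```

```bash
python3 look.py 24
```

```text
t 19.80 tcp [0.5434 0.2907 0.2366] f [-0.4  0.8 -0. ] m [ 0.03 -0.02  0.01] w 5.8mm yaw -171.78 tilt [0. 0.] j [ 43.  20.   3.   0. -74. -35.]
```

View pics/c24.png

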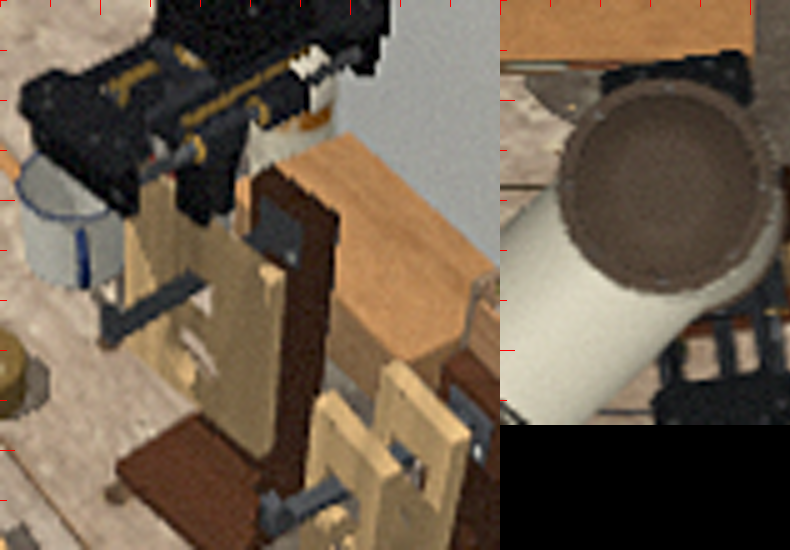

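```bash
python3 -c "
from h import *
st()
crop('pics/s24.png',295,110,345,165,12,'pics/s24b.png')
print(proj('scene',[[.5434,.2907,.2286],[.5434-.015,.2907-.002,.2286],[.5434+.015,.2907+.002,.2286],[.5434,.2907,.256]]))"
```

```text
t 19.90 tcp [0.5434 0.2907 0.2365] f [ 0.1  0.5 -0.1] m [ 0.11 -0.01 -0.  ] w 2.2mm yaw -171.79 tilt [-0.     -0.0001] j [ 43.  20.   3.   0. -74. -35.]
[[320.23878096 162.01820306]
 [316.18670066 164.47133793]
 [324.23907132 159.5968328 ]
 [320.49626406 154.84318735]]
```

View pics/s24b.png

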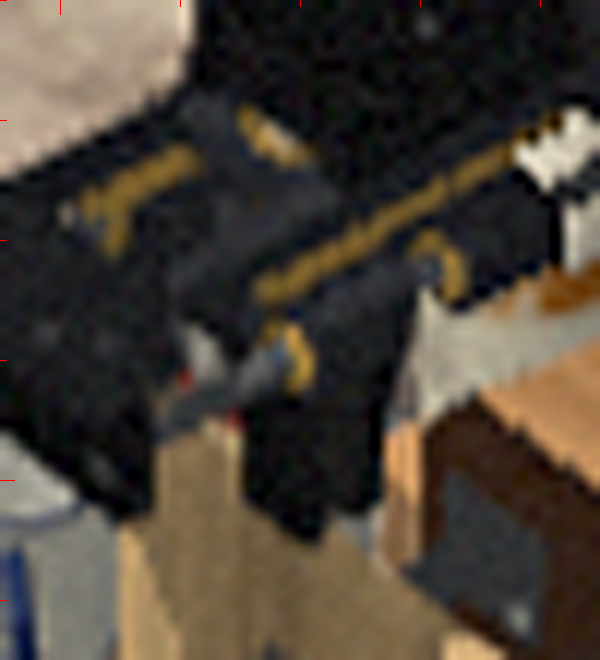

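```bash
python3 -c "
from h import *
a=np.radians(-167.95);j=np.array([np.cos(a),np.sin(a),0])
t=np.array([.541,.290,.3421-.008])
for s in (-1,1): print(proj('scene',[t+s*j*.025,t+s*j*.040]))
S=lambda L:np.array(L,float)/5+[280,110]
T=lambda L:np.array(L,float)/12+[260,160]
print(tri(T([(120,288)])[0],S([(137,160)])[0]))
print(tri(T([(133,335)])[0],S([(125,172)])[0]))
print(tri(T([(632,215)])[0],S([(285,265)])[0]))
crop('pics/s21.png',295,130,345,185,12,'pics/s21b.png')
"
```

```text
[[327.28676868 128.80879228]
 [331.1750743  126.25758198]]
[[313.89667287 137.59993921]
 [309.74622366 140.32663374]]
(array([0.54058042, 0.35150682, 0.25896948]), np.float64(0.0014401931738591675))
(array([0.53019399, 0.34859353, 0.25709101]), np.float64(0.0006557721798888359))
(array([0.55630649, 0.2329549 , 0.26547648]), np.float64(0.001226312010626655))
```

View pics/s21b.png

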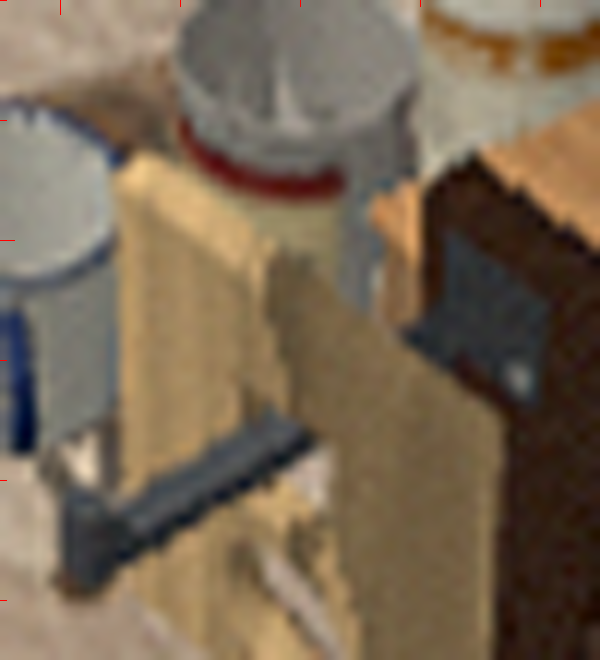

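```bash
python3 -c "
from h import *
a=np.radians(-81.87);j=np.array([np.cos(a),np.sin(a),0])
for z in (.008,-.01,-.02,-.03):
  t=np.array([.620,.2992,.343-z])
  print(z,[proj('scene',[t+s*j*.0435,t+s*j*.0585]).round(1).tolist() for s in (1,-1)])
a=np.radians(-167.95);j=np.array([np.cos(a),np.sin(a),0])
for z in (.008,-.01,-.02,-.03):
  t=np.array([.541,.290,.3421-z])
  print(z,[proj('scene',[t+s*j*.025,t+s*j*.040]).round(1).tolist() for s in (1,-1)])
print(r.sense()['tcp_pos'])
crop('pics/s14.png',320,75,375,130,11,'pics/s14b.png')
crop('pics/s22.png',300,80,355,135,11,'pics/s22b.png')
"
```

```text
0.008 [[[354.8, 128.7], [358.9, 131.5]], [[332.0, 113.2], [328.3, 110.6]]]
-0.01 [[[355.5, 123.2], [359.7, 126.0]], [[332.4, 107.7], [328.6, 105.2]]]
-0.02 [[[355.9, 120.1], [360.1, 122.9]], [[332.5, 104.6], [328.7, 102.1]]]
-0.03 [[[356.3, 116.9], [360.5, 119.7]], [[332.7, 101.4], [328.9, 98.9]]]
0.008 [[[313.9, 137.6], [309.7, 140.3]], [[327.3, 128.8], [331.2, 126.3]]]
-0.01 [[[314.0, 132.1], [309.8, 134.8]], [[327.6, 123.3], [331.5, 120.8]]]
-0.02 [[[314.0, 129.0], [309.8, 131.7]], [[327.7, 120.2], [331.7, 117.6]]]
-0.03 [[[314.1, 125.8], [309.8, 128.5]], [[327.9, 117.0], [331.9, 114.5]]]
[0.54343046 0.29069334 0.23651305]
```

View pics/s14b.png

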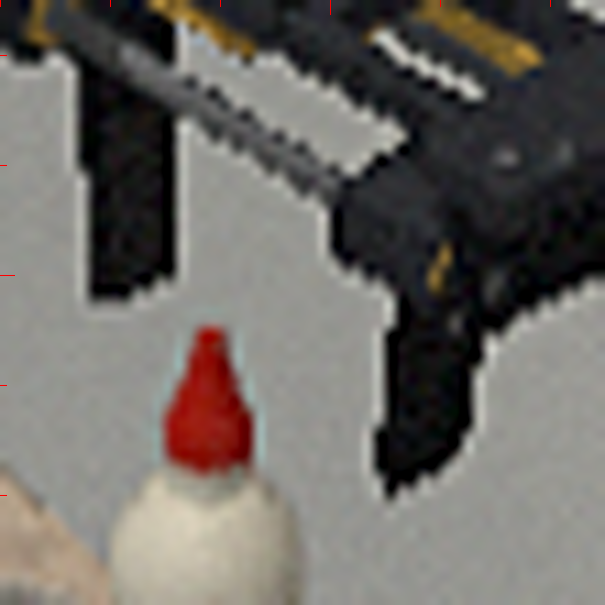

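View pics/s22b.png

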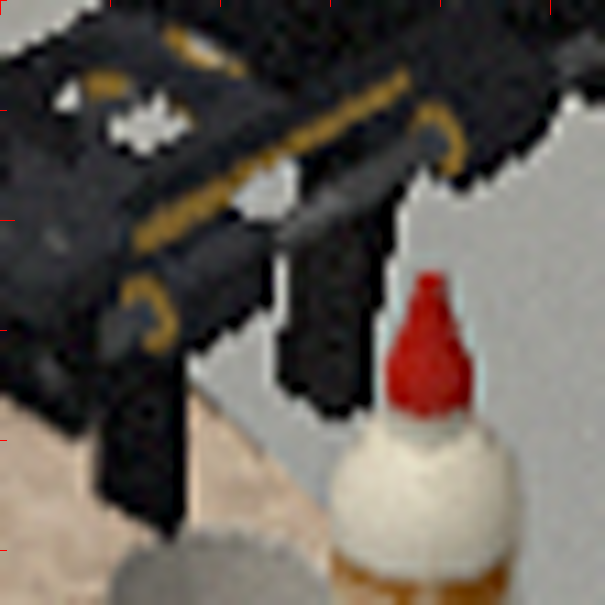

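{"fn": "move_arm", "kwargs": {"increments": [0,0,0,-0.015,0,0,0,0,0,0,-0.015,0,0,0.05,0,0,0,-0.015,0,0,0.05,0,0,0,-0.015,0,0,0.05,0,0,0,-0.015,0,0,0.05,0,0,0,-0.015,0,0,0.05,0,0,0,-0.015,0,0,0.05]}}

```text
time_s: 20.48
tcp_pos: [0.5433, 0.2906, 0.251]
ee_rot: [[-0.001, -0.99, -0.143], [-0.0, -0.143, 0.99], [-1.0, 0.001, -0.0]]
wrist_force: [-0.4, 0.6, 0.6]
gripper_width: 0.38
```

```bash
python3 look.py 25; python3 -c "
from h import *
plan((.5435,.291,.208),-171.8)
crop('pics/s25.png',295,120,345,175,12,'pics/s25b.png')
a=np.radians(-171.8);j=np.array([np.cos(a),np.sin(a),0]);P=r.sense()['tcp_pos']
for z in (.008,-.01,-.02,-.03):
  t=P+[0,0,-z]
  print(z,[proj('scene',[t+s*j*.025,t+s*j*.040]).round(1).tolist() for s in (1,-1)])
"
```

```text
t 20.48 tcp [0.5433 0.2906 0.251 ] f [-0.4  0.6  0.6] m [ 0.1  -0.11  0.03] w 33.0mm yaw -171.79 tilt [-0.0007 -0.0005] j [ 43.  19.   5.  -0. -76. -35.]
turn x 0.01 shift [0.0432, -0.0002, 0.0003]  (yaw now -171.79)
0.008 [[[313.6, 162.4], [309.5, 164.9]], [[327.0, 154.2], [330.8, 151.8]]]
-0.01 [[[313.7, 157.6], [309.6, 160.1]], [[327.2, 149.4], [331.2, 147.0]]]
-0.02 [[[313.8, 154.9], [309.6, 157.4]], [[327.4, 146.7], [331.3, 144.3]]]
-0.03 [[[313.8, 152.1], [309.6, 154.6]], [[327.5, 143.9], [331.5, 141.6]]]
```

View pics/s25b.png

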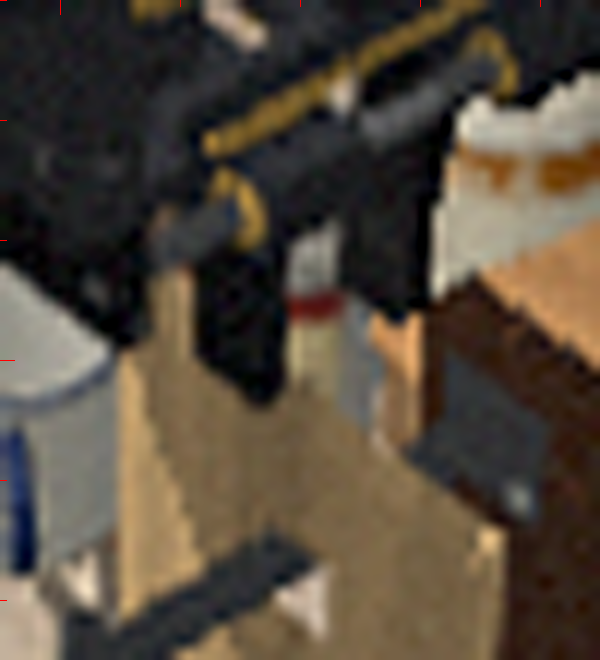

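View pics/c25.png

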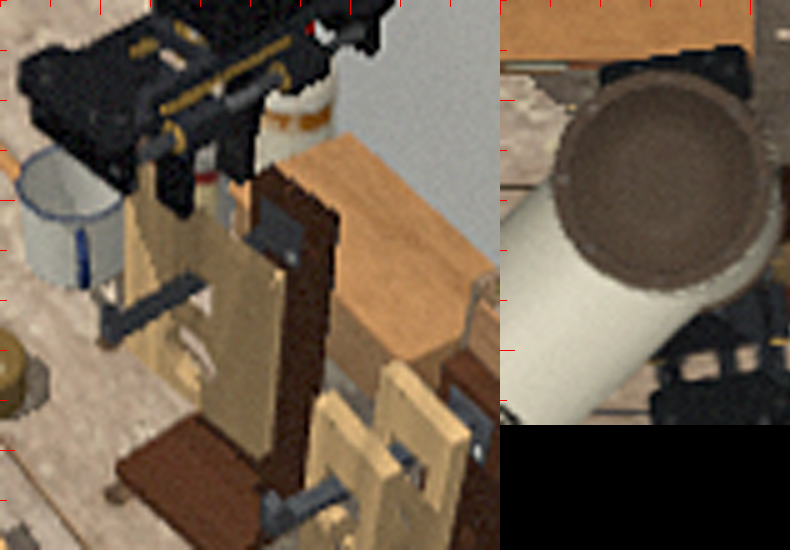

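{"fn": "move_arm", "kwargs": {"increments": [0,0,0,0,0,0,0.05,0,0,0,0,0,0,0.05,0,0,0,0.01,0,0,0.05,0,0,0,0.02,0,0,0.05,0,0,0,0.03,0,0,0.05,0,0,0,0.038,0,0,0.05,0,0,0,0.042,0,0,0.05,0,0,0,0.042,0,0,0.05]}}

```text
time_s: 21.25
tcp_pos: [0.5428, 0.2902, 0.2077]
ee_rot: [[-0.003, -0.99, -0.143], [-0.002, -0.143, 0.99], [-1.0, 0.003, -0.002]]
wrist_force: [-0.5, 0.1, -0.9]
gripper_width: 0.573
```

```bash
python3 look.py 26; python3 -c "
from h import *
crop('pics/s26.png',295,120,345,175,12,'pics/s26b.png')"
```

```text
t 21.25 tcp [0.5428 0.2902 0.2077] f [-0.5  0.1 -0.9] m [ 0.06 -0.09  0.01] w 49.9mm yaw -171.79 tilt [-0.0026 -0.002 ] j [ 43.  21.   1.  -0. -70. -35.]
```

View pics/s26b.png

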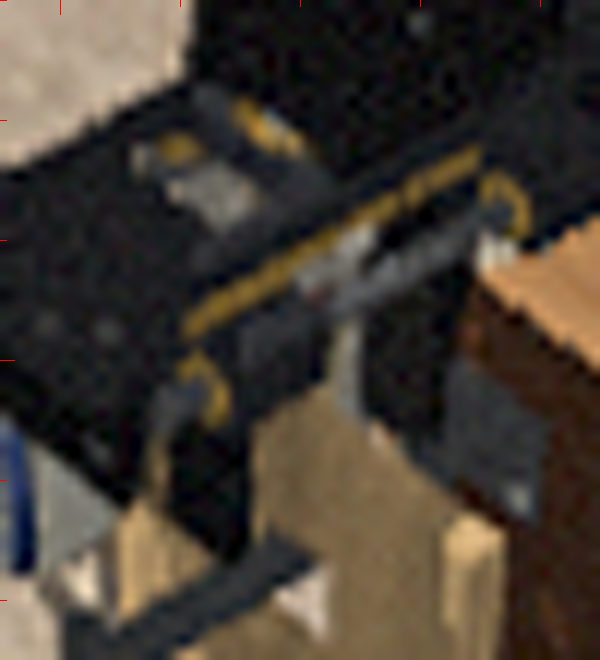

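Now the front finger is clearly in front of the plate, tip just above the arm. Close.

{"fn": "move_arm", "kwargs": {"increments": [0,0,0,0,0,0,0.035,0,0,0,0,0,0,0.025,0,0,0,0,0,0,0.018,0,0,0,0,0,0,0.012,0,0,0,0,0,0,0,0,0,0,0,0,0,0,0,0,0,0,0,0,0,0,0,0,0,0,0,0,0,0,0,0,0,0,0]}}

```text
time_s: 22.1
tcp_pos: [0.5436, 0.2908, 0.2098]
ee_rot: [[0.001, -0.99, -0.143], [0.0, -0.143, 0.99], [-1.0, -0.001, 0.0]]
wrist_force: [0.5, -0.5, 0.6]
gripper_width: 0.134
```

```bash
python3 look.py 27
```

```text
t 22.10 tcp [0.5436 0.2908 0.2098] f [ 0.5 -0.5  0.6] m [ 0.04 -0.23 -0.  ] w 11.7mm yaw -171.79 tilt [0.0005 0.0003] j [ 43.  21.   1.   0. -70. -35.]
```

View pics/c27.png

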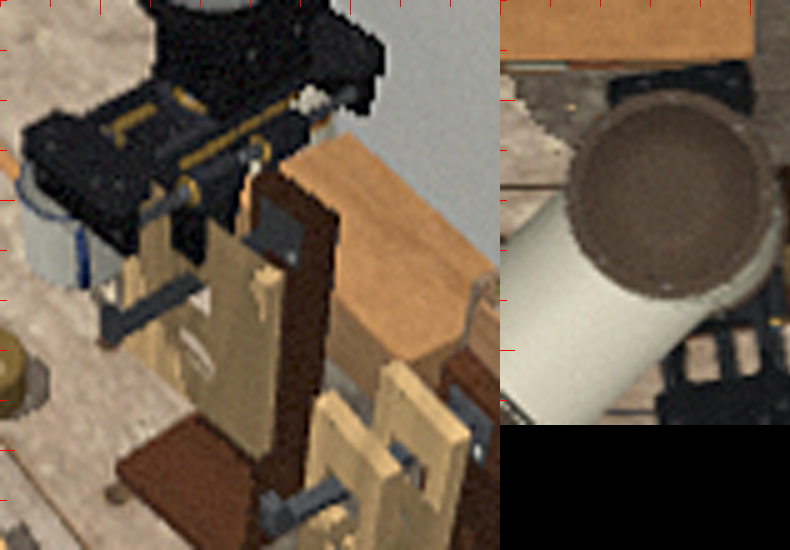

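{"fn": "move_arm", "kwargs": {"increments": [0,0,0,0,0,0,0,0,0,0,0,0,0,0,0,0,0,-0.01,0,0,0,0,0,0,-0.022,0,0,0,0,0,0,-0.022,0,0,0,0,0,0,-0.022,0,0,0]}}

```text
time_s: 22.7
tcp_pos: [0.5433, 0.2908, 0.2319]
ee_rot: [[0.0, -0.99, -0.143], [0.001, -0.143, 0.99], [-1.0, -0.0, 0.001]]
wrist_force: [-0.4, -0.5, -1.7]
gripper_width: 0.136
```

```bash
python3 look.py 28
```

```text
t 22.70 tcp [0.5433 0.2908 0.2319] f [-0.4 -0.5 -1.7] m [ 0.06 -0.01 -0.03] w 11.9mm yaw -171.79 tilt [0.0001 0.0008] j [ 43.  20.   3.  -0. -73. -35.]
```

View pics/c28.png

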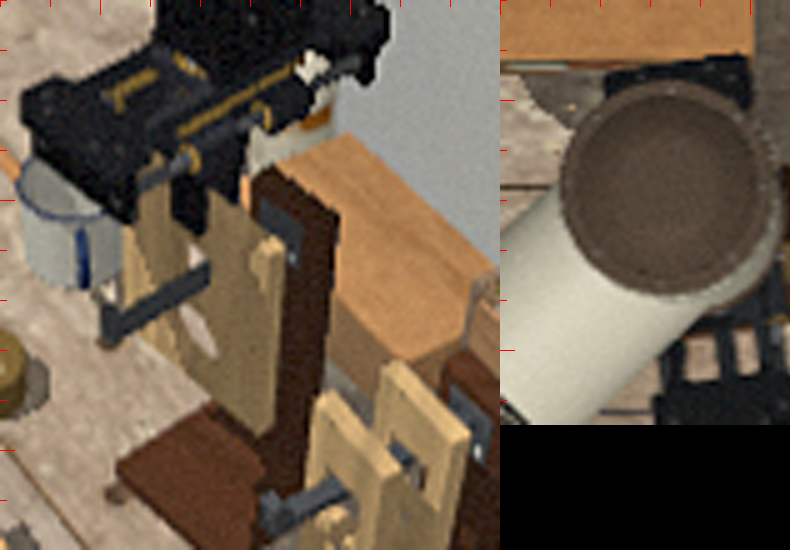

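{"fn": "move_arm", "kwargs": {"increments": [0,0,0,0,0.015,0,0,0,0,0,0,0.035,0,0,0,0,0,0,0.055,0,0,0,0,0,0,0.075,0,0,0,0,0,0,0.095,0,0,0,0,0,0,0.108,0,0,0,0,0,0,0.108,0,0,0,0,0,0,0.108,0,0]}}

```text
time_s: 23.47
tcp_pos: [0.436, 0.2751, 0.2314]
ee_rot: [[-0.0, -0.99, -0.144], [-0.0, -0.144, 0.99], [-1.0, 0.0, -0.0]]
wrist_force: [0.2, 0.8, -2.1]
gripper_width: 0.134
```

```bash
cat >> h.py <<'E'
E
python3 -c "
from h import *
st();
cv2.imwrite('pics/s29.png',r.capture('scene')[:,:,::-1]);cv2.imwrite('pics/t29.png',r.capture('top')[:,:,::-1])
crop('pics/s29.png',240,100,360,250,4,'pics/s29a.png')
crop('pics/t29.png',250,150,340,260,5.4,'pics/t29a.png')
plan((.3761,.2793,.28),-189)"
```

```text
t 23.47 tcp [0.436  0.2751 0.2314] f [ 0.2  0.8 -2.1] m [ 0.15 -0.07  0.03] w 11.7mm yaw -171.74 tilt [-0.0002 -0.0001] j [ 50.  10. -11.  -0. -69. -42.]
turn x 17.21 shift [-0.0487, 0.0596, 0.0125]  (yaw now -171.79)
```

View pics/s29a.png

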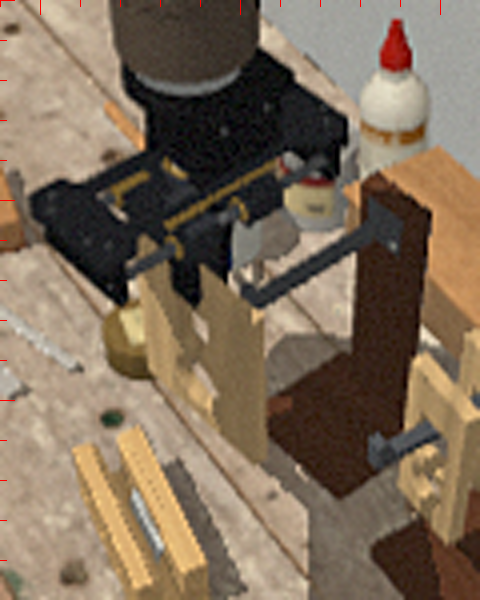

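View pics/t29a.png

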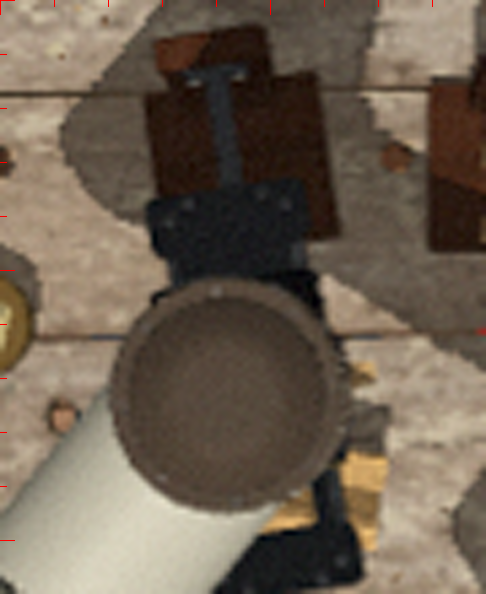

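```bash
python3 -c "
from h import *
crop('pics/s29.png',253,200,298,255,12,'pics/s29b.png')"
```

```text
(no output)
```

View pics/s29b.png

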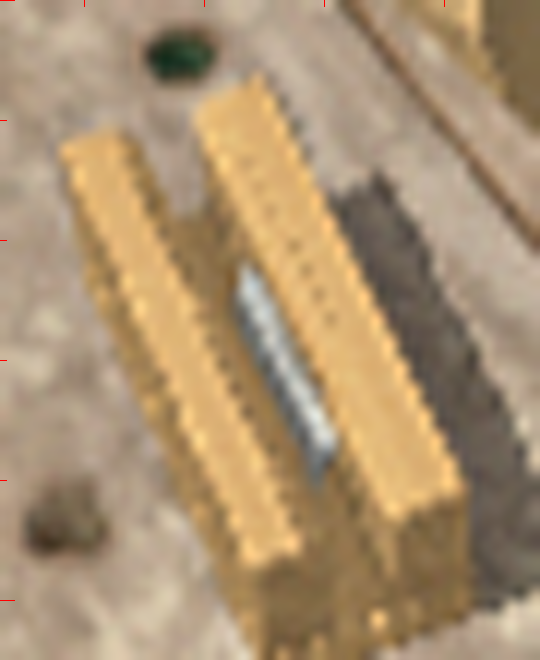

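```bash
python3 -c "
from h import *
S=lambda L:np.array(L,float)/12+[253,200]
p=onz('scene',S([(262,78),(463,488),(250,560),(63,148)]),.06)[:,:2];print(p,p.mean(0),[np.linalg.norm(p[i]-p[i-1]) for i in range(4)])
d=p[0]-p[1]+p[3]-p[2];print(np.degrees(np.arctan2(-d[0],d[1])))
q=onz('scene',S([(130,135),(195,118),(305,548),(395,518)]),.06)[:,:2];print('mouth',q,(q[0]+q[1])/2,(q[2]+q[3])/2,q.mean(0))
"
```

```text
[[0.41481416 0.34471892]
 [0.39272613 0.20796937]
 [0.33967173 0.21800462]
 [0.3608076  0.35223574]] [0.3770049  0.28073216] [np.float64(0.054527158035081985), np.float64(0.13852190951384546), np.float64(0.053995139002292275), np.float64(0.13588494079723687)]
-9.062852384916086
mouth [[0.37718245 0.34668662]
 [0.39384544 0.34253607]
 [0.35231327 0.21382673]
 [0.37462038 0.20948266]] [0.38551394 0.34461134] [0.36346682 0.2116547 ] [0.37449038 0.27813302]
```

```bash
python3 -c "
from h import *
plan((.3765,.280,.231),-189.1)"
```

```text
turn x 17.31 shift [0.0003, 0.0591, 0.0132]  (yaw now -171.79)
```

{"fn": "move_arm", "kwargs": {"increments": [0,0,0,0,0.02,0.004,0,5,0,0,0,0.04,0.01,0,11,0,0,0,0.055,0.013,0,17.3,0,0,0,0.059,0.013,0,17.3,0,0,0,0.059,0.013,0,17.3,0,0,0,0.059,0.013,0,17.3,0,0,0,0.059,0.013,0]}}

```text
time_s: 24.15
tcp_pos: [0.377, 0.2799, 0.2314]
ee_rot: [[0.0, -0.988, 0.156], [-0.0, 0.156, 0.988], [-1.0, -0.0, -0.0]]
wrist_force: [-0.1, 0.7, -2.0]
gripper_width: 0.133
```

```bash
python3 -c "
from h import *
st();
cv2.imwrite('pics/s30.png',r.capture('scene')[:,:,::-1]);cv2.imwrite('pics/t30.png',r.capture('top')[:,:,::-1])
crop('pics/s30.png',230,130,330,260,4.6,'pics/s30a.png')
crop('pics/t30.png',250,190,340,265,6,'pics/t30a.png')
plan((.3765,.280,.175),-189.1)"
```

```text
t 24.15 tcp [0.377  0.2799 0.2314] f [-0.1  0.7 -2. ] m [ 0.09 -0.05  0.01] w 11.6mm yaw 171.01 tilt [ 0.     -0.0002] j [ 56.   5. -17.   0. -68. -65.]
turn x 0.05 shift [0.0563, 0.0004, 0.0002]  (yaw now 170.95)
```

View pics/s30a.png

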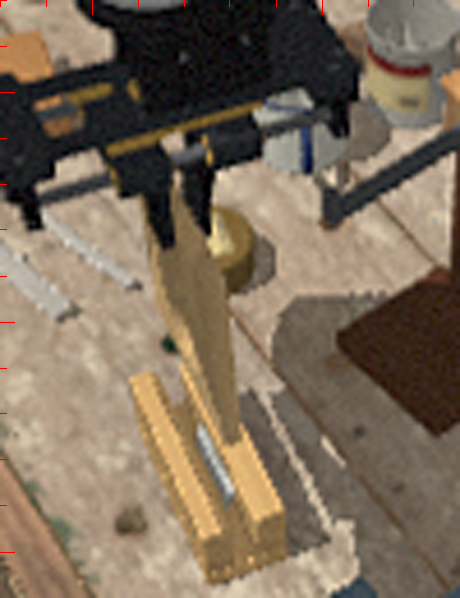

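```bash
python3 -c "
from h import *
a=np.radians(-9.05);e=np.array([np.cos(a),np.sin(a),0]);f=np.array([-np.sin(a),np.cos(a),0])
c=np.array([.377,.2799,.1316])
for s in(-.006,.006): print(proj('scene',[c-.06*f+s*e,c+.06*f+s*e]))
crop('pics/s30.png',255,160,295,250,9,'pics/s30b.png')"
```

```text
[[278.34260348 227.7539351 ]
 [263.67092026 197.08924865]]
[[282.44955671 226.30837628]
 [267.55669644 195.8302143 ]]
```

View pics/s30b.png

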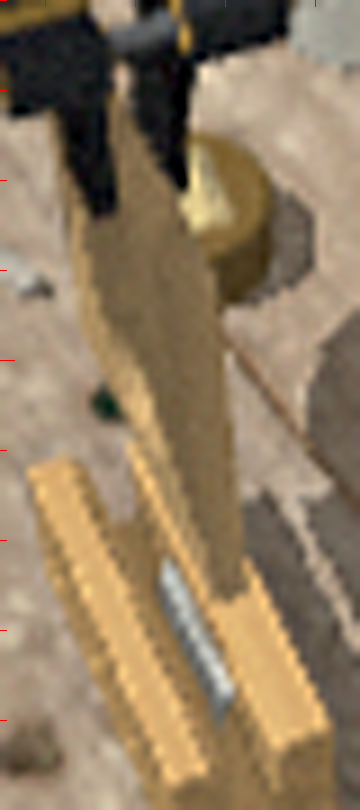

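{"fn": "move_arm", "kwargs": {"increments": [0,0,0,0.02,0.0004,0,0,0,0,0,0.045,0.0004,0,0,0,0,0,0.065,0.0004,0,0,0,0,0,0.072,0.0004,0,0,0,0,0,0.077,0.0004,0,0,0,0,0,0.082,0.0004,0,0,0,0,0,0.087,0.0004,0,0,0,0,0,0.087,0.0004,0,0]}}

```text
time_s: 24.92
tcp_pos: [0.3759, 0.2798, 0.1444]
ee_rot: [[-0.0, -0.987, 0.158], [-0.0, 0.158, 0.987], [-1.0, 0.0, -0.0]]
wrist_force: [0.5, 0.0, -2.3]
gripper_width: 0.132
```

```bash
python3 -c "
from h import *
st();
cv2.imwrite('pics/s31.png',r.capture('scene')[:,:,::-1])
crop('pics/s31.png',230,150,330,260,5.4,'pics/s31a.png')
"
```

```text
t 24.92 tcp [0.3759 0.2798 0.1444] f [ 0.5  0.  -2.3] m [ 0.01 -0.08 -0.04] w 11.5mm yaw 170.91 tilt [-0.0002 -0.0001] j [ 57.   9. -25.  -0. -56. -66.]
```

View pics/s31a.png

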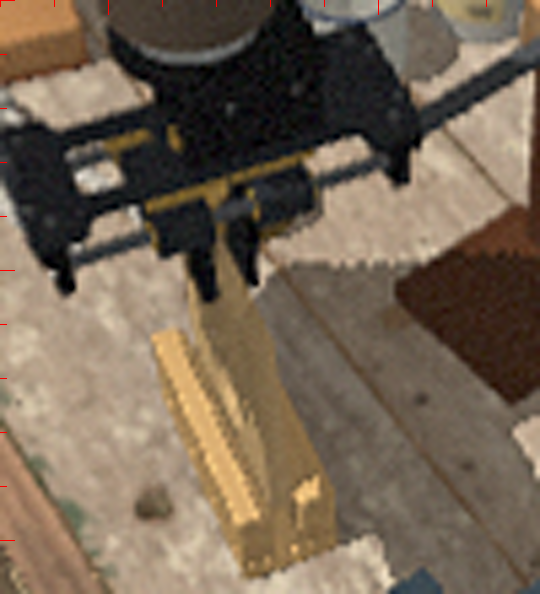

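{"fn": "move_arm", "kwargs": {"increments": [0,0,0,0.004,0,0,0,0,0,0,0.008,0,0,0,0,0,0,0.012,0,0,0,0,0,0,0.015,0,0,0,0,0,0,0.018,0,0,0,0,0,0,0.018,0,0,0]}}

```text
time_s: 25.47
tcp_pos: [0.3767, 0.2807, 0.1282]
ee_rot: [[0.002, -0.988, 0.157], [0.002, 0.157, 0.988], [-1.0, -0.002, 0.002]]
wrist_force: [-3.1, 0.5, 8.1]
gripper_width: 0.136
```

{"fn": "move_arm", "kwargs": {"increments": [0,0,0,0.003,0,0,0,0,0,0,0.006,0,0,0,0,0,0,0.009,0,0,0,0,0,0,0.012,0,0,0,0,0,0,0.012,0,0,0]}}

```text
time_s: 25.88
tcp_pos: [0.3764, 0.2808, 0.1155]
ee_rot: [[0.002, -0.988, 0.157], [0.002, 0.157, 0.988], [-1.0, -0.001, 0.002]]
wrist_force: [-2.3, -0.4, 4.1]
gripper_width: 0.134
```

```bash
python3 -c "
from h import *
st();
cv2.imwrite('pics/s32.png',r.capture('scene')[:,:,::-1])
crop('pics/s32.png',230,150,330,260,5.4,'pics/s32a.png')
"
```

```text
t 25.88 tcp [0.3764 0.2808 0.1155] f [-2.3 -0.4  4.1] m [ 0.4   0.85 -0.01] w 11.7mm yaw 170.95 tilt [0.0016 0.002 ] j [ 57.  11. -27.   0. -51. -66.]
```

View pics/s32a.png

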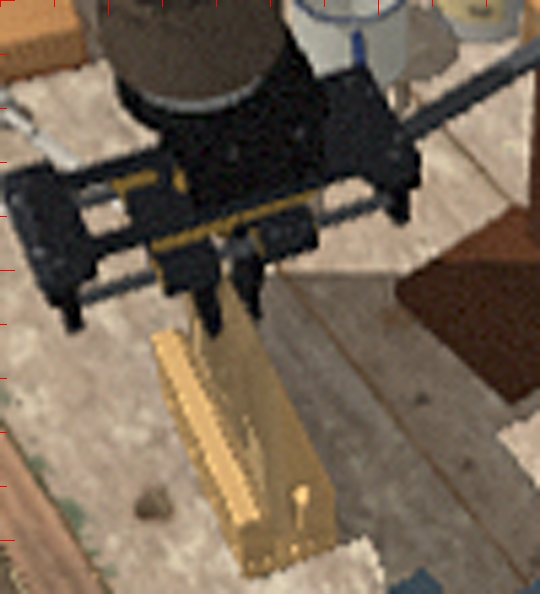

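{"fn": "move_arm", "kwargs": {"increments": [0,0,0,0.002,0,0,0,0,0,0,0.004,0,0,0,0,0,0,0.006,0,0,0,0,0,0,0.006,0,0,0]}}

```text
time_s: 26.27
tcp_pos: [0.379, 0.2809, 0.1144]
ee_rot: [[0.007, -0.988, 0.155], [0.002, 0.155, 0.988], [-1.0, -0.007, 0.003]]
wrist_force: [-5.6, -5.6, 30.2]
gripper_width: 0.131
```

{"fn": "move_arm", "kwargs": {"increments": [0,0,0,-0.003,0,0,0,0,0,0,-0.005,0,0,0,0,0,0,-0.005,0,0,0.02,0,0,0,-0.005,0,0,0.045,0,0,0,-0.005,0,0,0.045,0,0,0,-0.005,0,0,0.045,0,0,0,-0.005,0,0,0.045,0,0,0,-0.03,0,0,0.045,0,0,0,-0.06,0,0,0.045,0,0,0,-0.1,0,0,0.045,0,0,0,-0.12,0,0,0.045,0,0,0,-0.12,0,0,0.045]}}

```text
time_s: 27.27
tcp_pos: [0.3782, 0.282, 0.2338]
ee_rot: [[0.008, -0.988, 0.157], [0.008, 0.157, 0.988], [-1.0, -0.006, 0.009]]
wrist_force: [0.8, 1.1, 0.1]
gripper_width: 0.518
```

```bash
python3 -c "
from h import *
st();
cv2.imwrite('pics/s33.png',r.capture('scene')[:,:,::-1]);cv2.imwrite('pics/t33.png',r.capture('top')[:,:,::-1])
crop('pics/s33.png',240,140,310,255,5.2,'pics/s33a.png')
"
```

```text
t 27.27 tcp [0.3782 0.282  0.2338] f [0.8 1.1 0.1] m [ 0.11 -0.11 -0.02] w 45.1mm yaw 170.95 tilt [0.0075 0.0077] j [ 57.   5. -17.   0. -68. -66.]
```

View pics/s33a.png

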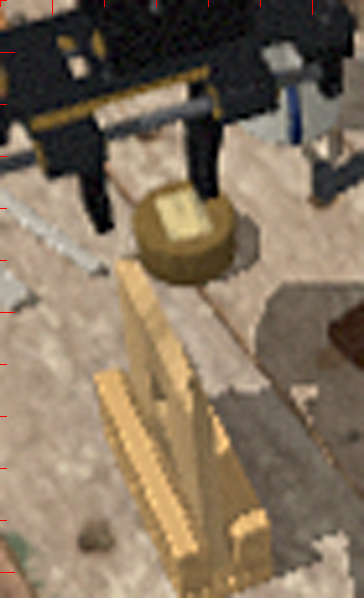

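```bash
python3 -c "
from h import *
a=np.radians(-9.05);e=np.array([np.cos(a),np.sin(a),0]);f=np.array([-np.sin(a),np.cos(a),0])
c=np.array([.377,.2805,.161])
for z in (.161,.178):
  c[2]=z
  for s in(-.006,.006): print(z,proj('scene',[c-.06*f+s*e,c+.06*f+s*e]).round(1).tolist())
crop('pics/s33.png',255,180,295,250,9,'pics/s33b.png')
plan((.3768,.2803,.155),-189)"
```

```text
0.161 [[277.5, 221.2], [262.6, 190.3]]
0.161 [[281.8, 219.7], [266.6, 189.0]]
0.178 [[277.1, 217.3], [262.1, 186.3]]
0.178 [[281.4, 215.9], [266.1, 185.0]]
turn x -0.10 shift [0.0738, -0.0009, 0.0005]  (yaw now 170.90)
```

View pics/s33b.png

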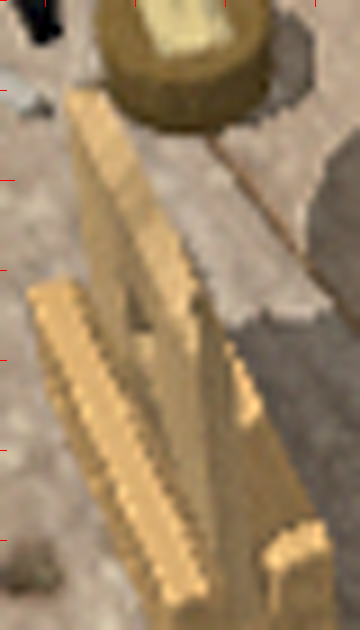

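{"fn": "move_arm", "kwargs": {"increments": [0,0,0,0,-0.001,0.0005,0,0,0,0,0,-0.001,0.0005,0,0,0,0,0.03,-0.001,0.0005,0,0,0,0,0.06,-0.001,0.0005,0,0,0,0,0.08,-0.001,0.0005,0,0,0,0,0.088,-0.001,0.0005,0,0,0,0,0.091,-0.001,0.0005,0,0,0,0,0.094,-0.001,0.0005,0,0,0,0,0.094,-0.001,0.0005,0]}}

```text
time_s: 28.12
tcp_pos: [0.3773, 0.2805, 0.1349]
ee_rot: [[0.001, -0.987, 0.158], [0.0, 0.158, 0.987], [-1.0, -0.001, 0.001]]
wrist_force: [0.2, 0.1, -0.6]
gripper_width: 0.012
```

{"fn": "move_arm", "kwargs": {"increments": [0,0,0,0.002,0,0,0,0,0,0,0.004,0,0,0,0,0,0,0.006,0,0,0,0,0,0,0.006,0,0,0]}}

```text
time_s: 28.45
tcp_pos: [0.3783, 0.2808, 0.1309]
ee_rot: [[0.003, -0.988, 0.157], [0.002, 0.157, 0.988], [-1.0, -0.003, 0.002]]
wrist_force: [-0.9, -2.0, 8.4]
gripper_width: 0.002
```

```bash
python3 -c "
from h import *
st();
cv2.imwrite('pics/s34.png',r.capture('scene')[:,:,::-1])
crop('pics/s34.png',250,165,305,250,8,'pics/s34a.png')
"
```

```text
t 28.45 tcp [0.3783 0.2808 0.1309] f [-0.9 -2.   8.4] m [-0.42  0.25 -0.07] w 0.2mm yaw 170.98 tilt [0.0033 0.0017] j [ 57.  10. -26.   0. -54. -66.]
```

View pics/s34a.png

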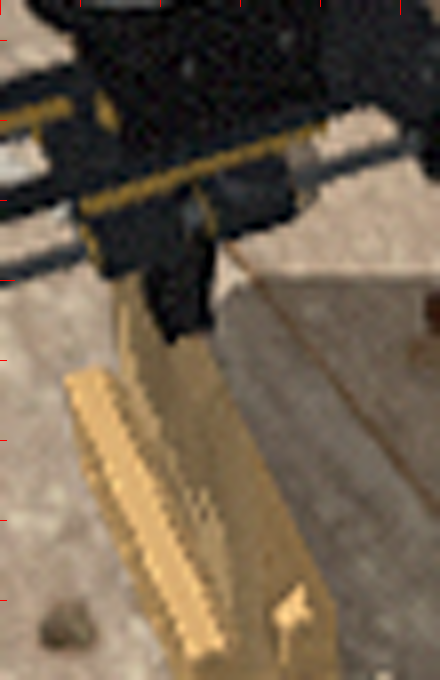

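{"fn": "move_arm", "kwargs": {"increments": [0,0,0,0.002,0,0,0,0,0,0,0.003,0,0,0,0,0,0,0.003,0,0,0]}}

```text
time_s: 28.75
tcp_pos: [0.3797, 0.2808, 0.1308]
ee_rot: [[0.007, -0.988, 0.155], [0.002, 0.155, 0.988], [-1.0, -0.006, 0.003]]
wrist_force: [-2.3, -5.4, 22.4]
gripper_width: 0.009
```

{"fn": "move_arm", "kwargs": {"increments": [0,0,0,-0.006,0,0,0,0,0,0,-0.03,0,0,0,0,0,0,-0.07,0,0,0,0,0,0,-0.11,0,0,0,0,0,0,-0.15,0,0,0,0,0,0,-0.19,0,0,0,0,0,0,-0.19,0.04,0.04,0,0,0,0,-0.19,0.07,0.08,0,0,0,0,-0.19,0.08,0.12,0,0,0,0,-0.19,0.08,0.16,0,0,0,0,-0.19,0.08,0.18,0,0,0,0,-0.19,0.08,0.18,0]}}

```text
time_s: 29.75
tcp_pos: [0.3258, 0.476, 0.3127]
ee_rot: [[-0.001, -0.988, 0.155], [-0.001, 0.155, 0.988], [-1.0, 0.001, -0.002]]
wrist_force: [0.3, -0.4, -0.5]
gripper_width: 0.005
```

```bash
python3 -c "
from h import *
st();
cv2.imwrite('pics/s35.png',r.capture('scene')[:,:,::-1]);cv2.imwrite('pics/t35.png',r.capture('top')[:,:,::-1])
crop('pics/s35.png',240,120,420,310,3.1,'pics/s35a.png')
crop('pics/t35.png',200,140,430,265,3.4,'pics/t35a.png')
"
```

```text
t 29.75 tcp [0.3258 0.476  0.3127] f [ 0.3 -0.4 -0.5] m [ 0.05 -0.14  0.  ] w 0.4mm yaw 171.10 tilt [-0.001  -0.0014] j [ 72.  14.   6.  -0. -82. -81.]
```

View pics/s35a.png

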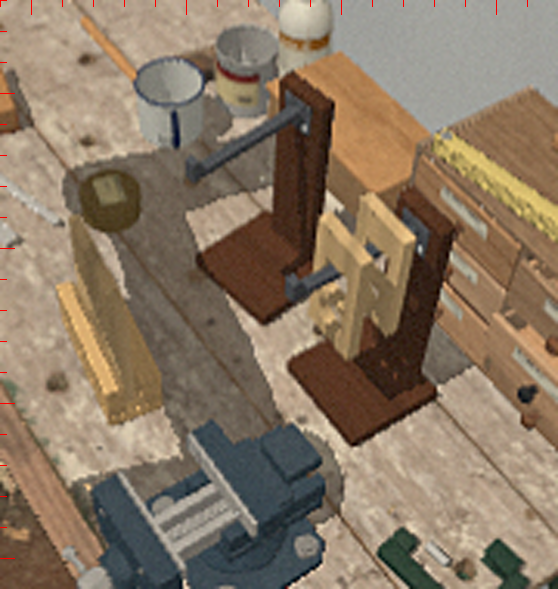

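View pics/t35a.png

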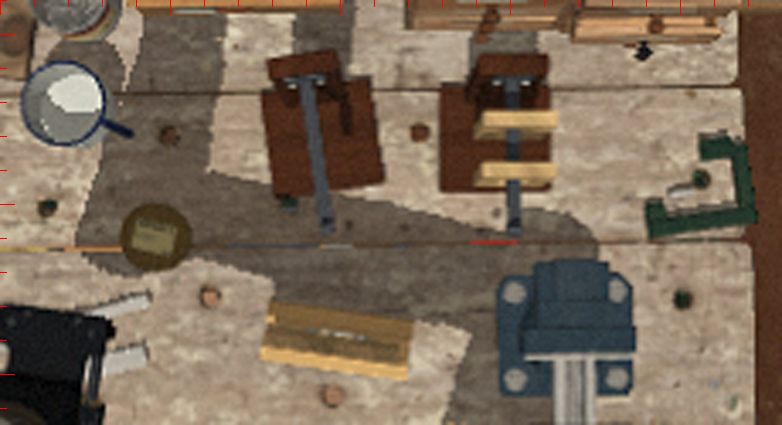

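```bash
python3 -c "
from station import r
print(r.finish_job())"
```

```text
the job is handed in; nothing more can be done
None
```

The job is done and handed in at about 29.8 s. Both narrow templates hang on the spare hook, and the wide template stands upright in the middle of the grooved block, fully home. The interface gives no verdict, so this rests on my own checks.

**Last checks**
- **Wide template:** its measured top edge matches the fully-home height of z 0.161. After releasing it I pressed once more from above with the closed fingers, and it did not move at 22 N.
- **Narrow templates:** the final pictures show both hanging squarely on the spare arm, about 4 cm apart.
- **Bystanders:** the tin, clamp and mug look unmoved in the pictures; I did not measure them.

**What went wrong on the way**
- **Fingertips:** in the pictures they sat about 22 mm higher along the tool than stated, although measured tool heights were otherwise consistent. I corrected for it once I had seen it.
- **First push:** because of that, the fingers pushed the wide template too high. It tilted and twisted on the arm without coming off. I backed off and pushed again lower. It moved 5 cm, hanging square, about 54 mm clear of the post.
- **First grip on the wide template:** the fingers closed just above its top edge, touching nothing. I lowered the gripper and regripped before lifting.

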